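# Fit the bearing sleeves on the rotary drives for the run-in test

## Robot

A 6-joint arm with a two-finger parallel gripper is mounted at the origin on the work surface. World frame = base frame: x ahead of the robot, y to its left, z up, the work surface at z = 0. Lengths are in m, angles in degrees, forces in N, time in s.
With the tool pointing down it reaches from about 0.375 to 0.9 m from the base axis. Payload 3.1 kg.
Tool frame: the origin (TCP) lies midway between the tips of the shut fingers; the grasp point (between the pads) lies 19 mm behind it; x points along the fingers, z is the direction in which the jaws open and shut, and the axes are right-handed (so a half turn about x gives the same grasp; the last joint's range is limited). The gripper opens to 87 mm and grips with 3 to 60 N. Pads are 19 mm wide; open, the fingers measure 117 mm over their backs; the gripper's body (75 mm by 190 mm) begins 51 mm behind the grasp point.
Start: joints at [61.163, 30.224, 82.088, -0, 67.689, -10.227], TCP at [0.199, 0.592, 0.223] pointing down, gripper open.
Joint ranges: [-176.69, 176.69], [-43.24, 126.21], [12.49, 139.97], [-82, 262], [0, 151.66], [-163.58, 163.58]. Speed limits (degrees/s): [159.86, 159.86, 180, 180, 180, 180].

## Interface

Orientations are given as a 3x3 rotation matrix whose columns are the frame's x, y, z axes.
In Python, from rig import * gives the robot as it stands.
- The arm moves only by the tool play_rows, never from a script. Its argument "rows" is a list that holds one entry, the list of rows, each a list of 7 numbers: the shift along the tool's x, y, z in m, then the turn, a rotation vector about the tool's x, y, z in degrees, then the finger opening in m, from 0 to 0.087. A call has 1 to 12 rows; each row is the pose to reach, as a shift and turn from the pose commanded when the call began, along the tool's axes at that moment; what a row does not reach only later rows make up. A row lasts 1/10 s, in which the tool goes at most 50 mm and 8.59 degrees, less where a joint would pass 70% of its speed; a pose out of reach is approached as far as the arm can. A call with a gripper value outside its range is refused whole. The fingers move at their own pace and stop on an object; the grip force is fixed at half the most. Time passes only in rows, so rows that repeat a pose let the fingers close. It gives the time, the measured TCP pose, the force and the opening at its end, in the units of the state.
- read_state(): the state, without advancing time (a new reading comes with each control period).
- capture(name): name is "side" or "top" or "wrist"; returns a dict with "pixels" (420x560x3 uint8, red, green, blue), "intrinsics" (3x3 intrinsics, pixels), "k1" (the pictures are not rectified: a ray, as slopes to the right and down, at radius r is drawn at 1 + k1 r^2 times it, then the intrinsics apply), "rvec" (rotation vector, rad) and "tvec" (3), from world to camera coordinates, as OpenCV has them. Camera axes: x right, y down, z forward; pixel columns grow to the right and rows downward; lengths in m; the calibration is good to about 2 mm. A picture is of the moment at which its call begins. There is no depth.
- hand_in(): hands the job in, once; it reports no verdict.
Trained networks look in the newest picture that a camera, given by its name, has taken for a name from the list of things; names that differ only in an ending like _2 or _b are one class to them, and where a whole thing is asked for, a point or a joint stands for the part that bears it (a point fixed in the world has none). Each returns a list of dicts, best first, with "p" (0 to 1); they miss things now and then, are a little off and sometimes report something else, mostly with a low value. They report only what shows in the picture. A call takes as long as a camera call. They do not tell look-alikes from the thing itself.
- trace(camera, target): "mask" (420x560 bool, what is visible of it) and "at" ([column, row] in pixels, amid what is visible of it).
The state is a dict: "time_s": time; "joint_positions": joint angles; "qvel": joint speeds; "tau": joint torques, N m; "position": TCP position; "tcp_rot": TCP orientation; "force": force on the tool from outside, world axes, zero at the start; "moment": the same for the moment, N m; "opening": opening from 0.0 (shut) to 1.0 (fully open).
Only numpy, scipy, OpenCV 4.12 (cv2) and the standard library are available. Lean on these libraries where they do the work, as an engineer would, in place of code of your own. Each camera call takes 0.05 s, during which the arm holds its last target.

## Task

Get these rotary drives ready for their run-in test: first turn the selector on the control box from its red mark past the click to its green mark, and leave it there while you pull every orange cap off the shafts into the grey crate and slide each coloured sleeve, flange down, over the shaft of the drive of the same colour, lowering it gently all the way home rather than letting it drop. Only when all caps and sleeves are done, turn the selector back past its click to the red mark. Leave everything else on the bench where it is.

Things in the scene. Friction and masses are not known exactly. Their poses are not given: they have to be found in the camera images.
- seat_blue (a point): centre of the round blue seat on top of the drive with the blue top, 50 mm above the bench: the foot of the drive's upright steel shaft (z up, x and y along the housing's sides). The seat disc is 72 mm across; the shaft above it is 30 mm in diameter and 70 mm tall, its last 6 mm tapered to 18 mm. The aluminium housing is 84 x 84 x 42 mm. The drive is fixed to the bench.
- sleeve_blue: blue flanged bearing sleeve, loose, standing on the bench: 60 mm tall, through bore 34 mm; flange at the bottom 68 mm across and 10 mm thick, above it a neck 54 mm across and 50 mm tall to hold. Origin: centre of the underside; z up its axis. 160 g or so. Belongs on the blue drive; may be absent.
- cap_blue: orange protective cap over the shaft of the blue drive, loose: a tube 48 mm across, 82 mm tall, bore 38 mm, closed at the top. Origin: centre of its open lower end, resting on the seat; z up its axis. 50 g or so. May be absent.
- seat_green (a point): centre of the round green seat on top of the drive with the green top, 50 mm above the bench: the foot of the drive's upright steel shaft (z up, x and y along the housing's sides). The seat disc is 72 mm across; the shaft above it is 30 mm in diameter and 70 mm tall, its last 6 mm tapered to 18 mm. The aluminium housing is 84 x 84 x 42 mm. The drive is fixed to the bench.
- sleeve_green: green flanged bearing sleeve, loose, standing on the bench: 60 mm tall, through bore 34 mm; flange at the bottom 68 mm across and 10 mm thick, above it a neck 54 mm across and 50 mm tall to hold. Origin: centre of the underside; z up its axis. 160 g or so. Belongs on the green drive; may be absent.
- cap_green: orange protective cap over the shaft of the green drive, loose: a tube 48 mm across, 82 mm tall, bore 38 mm, closed at the top. Origin: centre of its open lower end, resting on the seat; z up its axis. 50 g or so. May be absent.
- seat_yellow (a point): centre of the round yellow seat on top of the drive with the yellow top, 50 mm above the bench: the foot of the drive's upright steel shaft (z up, x and y along the housing's sides). The seat disc is 72 mm across; the shaft above it is 30 mm in diameter and 70 mm tall, its last 6 mm tapered to 18 mm. The aluminium housing is 84 x 84 x 42 mm. The drive is fixed to the bench.
- sleeve_yellow: yellow flanged bearing sleeve, loose, standing on the bench: 60 mm tall, through bore 34 mm; flange at the bottom 68 mm across and 10 mm thick, above it a neck 54 mm across and 50 mm tall to hold. Origin: centre of the underside; z up its axis. 160 g or so. Belongs on the yellow drive; may be absent.
- cap_yellow: orange protective cap over the shaft of the yellow drive, loose: a tube 48 mm across, 82 mm tall, bore 38 mm, closed at the top. Origin: centre of its open lower end, resting on the seat; z up its axis. 50 g or so. May be absent.
- cap_blue_top (a point): centre of the closed top of cap_blue, 82 mm from its origin along its z axis.
- cap_green_top (a point): centre of the closed top of cap_green, 82 mm from its origin along its z axis.
- cap_yellow_top (a point): centre of the closed top of cap_yellow, 82 mm from its origin along its z axis.
- crate_in (a point): centre of the inner floor of the open grey crate for the caps, fixed to the bench: inside 258 mm along x and 148 mm along y (its own axes), walls 6 mm thick, rim 60 mm above the bench. Floor 6 mm above the bench.
- selector (a joint): angle of the selector knob on the grey control box (130 x 130 x 60 mm, fixed): 0 with its black pointer end at the red mark, 1.2 rad at the green mark; grows clockwise seen from above. A spring over-centre detent has its hump halfway (0.6 rad): past it the knob snaps on into the next mark; peak torque about 0.1 N m.
- selector_grip (a point): grip point of the selector, on its vertical turning axis 99 mm above the bench, turning with it: its x axis runs along the wing (62 mm long, 16 mm thick, 34 mm high, its top 8 mm above this point and its foot 26 mm below, where it stands on a round disc 56 mm across), white, with the black pointer stripe at the -x end; pinch the wing across its 16 mm (y).
- valve_a: a white valve block, 75 x 30 x 28 mm, lying flat between the drives; a bystander, to be left where it is. Origin: centre of its underside.
- valve_b: another white valve block, 75 x 30 x 28 mm; a bystander, to be left where it is. Origin: centre of its underside.
- screwdriver: a screwdriver lying behind the drives; a bystander, to be left where it is. Origin: middle of its length.
- tape_roll: a roll of clear tape, 90 mm across, 24 mm high; a bystander, to be left where it is. Origin: centre of its underside.
- oil_bottle: an upright bottle, 50 mm across, 120 mm high; a bystander, to be left where it is. Origin: centre of its underside.
- spare_spacer: a bare steel ring, 64 mm across, 40 mm high; not one of the coloured sleeves; a bystander, to be left where it is. Origin: centre of its underside.
Not all that is in view belongs to the job. Leave any purple look-alike of the part that bears seat_blue alone.

How it is judged:
By the outcome, as a careful person would: the job done as asked, in the order asked, and still so for the second after the job is handed in, with the robot touching nothing.
Of sleeve_blue, sleeve_green, sleeve_yellow only 2 to 3 are there at a start; the rules pass over those that are not, and their reading is None.
Of cap_blue, cap_green, cap_yellow only 2 to 3 are there at a start; the rules pass over those that are not, and their reading is None.
At some moment in a run one of sleeve_blue, sleeve_green, sleeve_yellow may be knocked a few centimetres aside while the robot is not near it.
It also fails if it takes over 210 s, if anything falls off the work surface, if the arm or the gripper's body presses on something with over 40 N, if the wrist force passes 120 N, or if a joint passes its speed limit or range.

## Working session

There is one attempt and no reset: what is moved stays moved. The work goes in short steps, Python scripts to look and compute and a tool call to move; the robot and the scene stay as the last step left them, time stands still between calls to the robot, and variables do not carry over. Pictures are saved under pics/ and viewed, and the job is handed in when it is done.

Besides the shell and the picture viewer there is one more tool, called as name(argument=value, ...) on one line, values as JSON. play_rows: Moves the arm, as the interface text tells. Its arguments: {"type":"object","properties":{"rows":{"type":"array"}},"required":["rows"]}

```bash
ls; mkdir -p pics; python3 - <<'E'
from rig import *
import cv2,numpy as np
s=read_state()
print({k:np.round(v,3).tolist() for k,v in s.items()})
for n in("side","top","wrist"):
    c=capture(n); cv2.imwrite(f"pics/{n}0.png",c["pixels"][:,:,::-1])
    print(n,c["intrinsics"],c["k1"],c["rvec"],c["tvec"])
E
```

```text
pics
{'time_s': 0.0, 'joint_positions': [61.163, 30.278, 82.157, 0.001, 67.69, -10.226], 'qvel': [-0.064, 0.003, -0.003, -0.093, -0.084, -0.07], 'tau': [-0.001, -44.004, -17.659, 0.063, 0.058, -0.0], 'position': [0.199, 0.592, 0.222], 'tcp_rot': [[-0.001, -0.948, 0.319], [-0.002, 0.319, 0.948], [-1.0, 0.0, -0.002]], 'force': [-0.517, -0.64, -0.635], 'moment': [-0.035, -0.019, -0.021], 'opening': 0.997}
side [[398.81557641   0.         275.79520349]
 [  0.         398.81557641 203.67667594]
 [  0.           0.           1.        ]] -0.03865581214148971 [ 2.29755127 -0.95771069  0.34435566] [-0.34637472  0.34134992  0.75479647]
top [[400.22803897   0.         274.42214567]
 [  0.         400.22803897 212.38430362]
 [  0.           0.           1.        ]] 0.004035308075664826 [ 2.19582587 -2.19480373  0.10122187] [-0.00913179  0.5069556   1.02191957]
wrist [[348.4741089    0.         277.21664206]
 [  0.         348.4741089  205.76028127]
 [  0.           0.           1.        ]] -0.01790110943044318 [-2.37041008 -1.70280509 -0.22123267] [-0.62196576 -0.03159229  0.39203432]
```

View pics/top0.png

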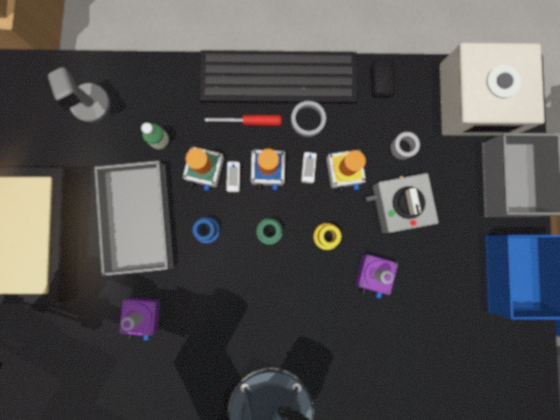

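View pics/side0.png

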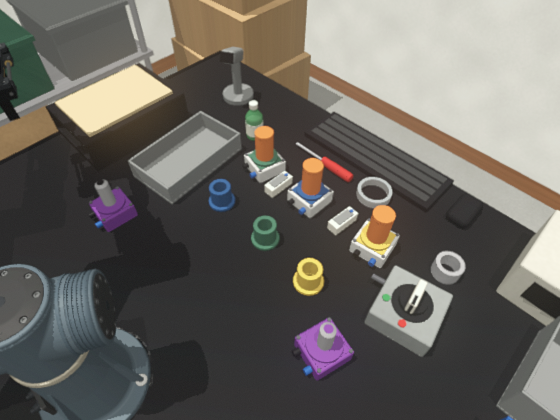

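View pics/wrist0.png

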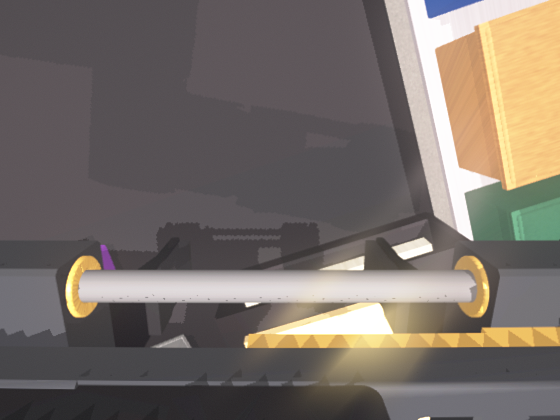

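```bash
cat > h.py <<'E'
from rig import *
import cv2,numpy as np,pickle
from scipy.optimize import least_squares,minimize
def cap(n,save=None):
    c=capture(n)
    if save: cv2.imwrite(f"pics/{save}.png",c["pixels"][:,:,::-1])
    return c
def dist(c): return np.array([c["k1"],0,0,0,0.])
def proj(c,P): return cv2.projectPoints(np.asarray(P,float).reshape(-1,3),np.array(c["rvec"]),np.array(c["tvec"]),np.array(c["intrinsics"]),dist(c))[0][:,0]
def ray(c,px):
    u=cv2.undistortPoints(np.array([[px]],float),np.array(c["intrinsics"]),dist(c))[0,0]
    R=cv2.Rodrigues(np.array(c["rvec"]))[0]
    d=R.T@np.array([u[0],u[1],1]); o=-R.T@np.array(c["tvec"]); return o,d/np.linalg.norm(d)
def onz(c,px,z):
    o,d=ray(c,px); return o+d*(z-o[2])/d[2]
def tri(l):
    A=np.zeros((3,3));b=np.zeros(3)
    for c,p in l:
        o,d=ray(c,p);M=np.eye(3)-np.outer(d,d);A+=M;b+=M@o
    X=np.linalg.solve(A,b); return X
def ring(r,z,n=48):
    a=np.linspace(0,2*np.pi,n,endpoint=False); return np.c_[r*np.cos(a),r*np.sin(a),0*a+z]
E
python3 - <<'E'
from h import *
for n in("top","side"):
    c=cap(n); pickle.dump(c,open(f"c_{n}.pkl","wb")); out={}
    for t in ["seat_blue","sleeve_blue","sleeve_green","sleeve_yellow","cap_blue","cap_green","cap_yellow","crate_in","selector","selector_grip","cap_blue_top","seat_green","seat_yellow","valve_a","tape_roll","spare_spacer","oil_bottle","screwdriver"]:
        r=trace(n,t); out[t]=r
        print(n,t,[(round(q["p"],2),np.round(q["at"]).tolist(),int(q["mask"].sum())) for q in r][:4])
    pickle.dump(out,open(f"t_{n}.pkl","wb"))
    im=c["pixels"][:,:,::-1]
    if n=="top": z=cv2.resize(im[110:300,170:450],None,fx=2.8,fy=2.8,interpolation=cv2.INTER_CUBIC)
    else: z=cv2.resize(im[110:385,190:480],None,fx=2.1,fy=2.1,interpolation=cv2.INTER_CUBIC)
    cv2.imwrite(f"pics/{n}_z.png",z)
print(read_state()["time_s"])
E
```

```text
top seat_blue [(0.88, [272.0, 177.0], 719), (0.72, [374.0, 276.0], 1289), (0.64, [139.0, 317.0], 1332)]
top sleeve_blue [(0.8, [211.0, 229.0], 512)]
top sleeve_green [(0.84, [274.0, 228.0], 412)]
top sleeve_yellow [(0.73, [323.0, 240.0], 336)]
top cap_blue [(0.75, [264.0, 159.0], 429)]
top cap_green [(0.73, [197.0, 162.0], 485), (0.28, [210.0, 172.0], 722)]
top cap_yellow [(0.91, [352.0, 163.0], 521)]
top crate_in [(0.96, [136.0, 215.0], 7685), (0.36, [210.0, 173.0], 818), (0.19, [258.0, 119.0], 310), (0.18, [196.0, 160.0], 466)]
top selector [(0.95, [410.0, 205.0], 460)]
top selector_grip [(0.58, [412.0, 200.0], 486), (0.27, [310.0, 169.0], 350)]
top cap_blue_top [(0.92, [266.0, 166.0], 444)]
top seat_green [(0.82, [212.0, 176.0], 631)]
top seat_yellow [(0.6, [338.0, 174.0], 758)]
top valve_a [(0.94, [309.0, 168.0], 336), (0.6, [234.0, 178.0], 366), (0.5, [199.0, 162.0], 468)]
top tape_roll [(0.56, [317.0, 110.0], 423), (0.48, [210.0, 172.0], 745)]
top spare_spacer [(0.87, [411.0, 143.0], 507)]
top oil_bottle [(0.62, [152.0, 137.0], 538)]
top screwdriver [(0.77, [258.0, 120.0], 449)
[... 574 characters left out ...]
ide selector [(0.76, [414.0, 300.0], 771)]
side selector_grip [(0.77, [414.0, 300.0], 675), (0.73, [184.0, 155.0], 5481), (0.52, [266.0, 169.0], 755)]
side cap_blue_top [(0.96, [311.0, 174.0], 617), (0.27, [370.0, 194.0], 595)]
side seat_green [(0.67, [266.0, 167.0], 818)]
side seat_yellow [(0.83, [372.0, 249.0], 1129), (0.43, [310.0, 199.0], 952)]
side valve_a [(0.92, [339.0, 221.0], 488), (0.73, [277.0, 185.0], 407), (0.64, [221.0, 193.0], 688), (0.35, [413.0, 299.0], 692)]
side tape_roll [(0.97, [376.0, 181.0], 614)]
side spare_spacer [(0.62, [447.0, 272.0], 828)]
side oil_bottle [(0.57, [252.0, 121.0], 446)]
side screwdriver [(0.56, [338.0, 170.0], 296), (0.42, [311.0, 176.0], 644)]
2.05
```

View pics/top_z.png

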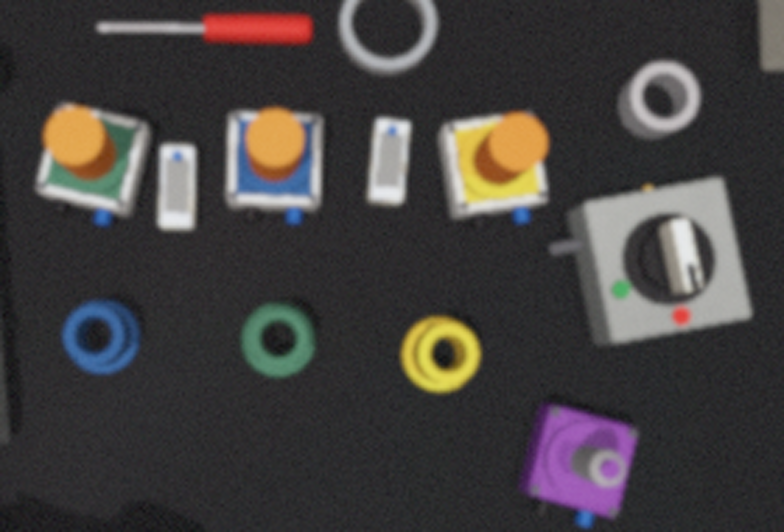

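View pics/side_z.png

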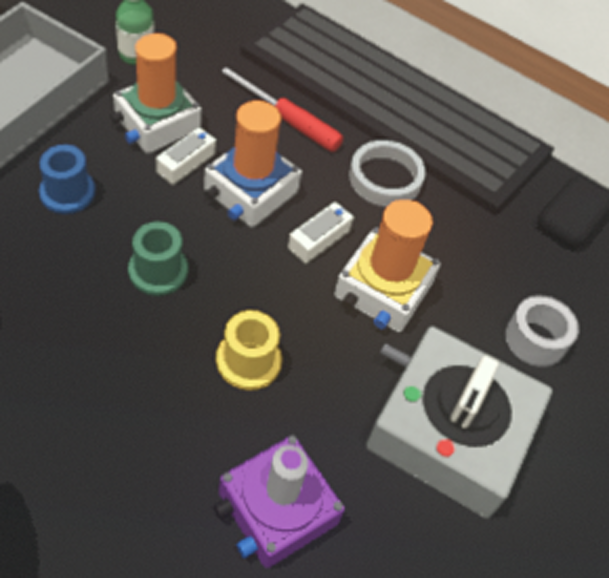

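```bash
cat >> h.py <<'E'
HUE={'orange':(4,17,130,90),'blue':(98,122,110,25),'green':(68,92,70,22),'yellow':(22,34,110,60)}
def cmask(c,col,at,rad=30):
    im=c["pixels"]; hsv=cv2.cvtColor(im,cv2.COLOR_RGB2HSV)
    a,b,s,v=HUE[col]
    m=((hsv[...,0]>=a)&(hsv[...,0]<=b)&(hsv[...,1]>=s)&(hsv[...,2]>=v)).astype(np.uint8)
    d=np.zeros_like(m); cv2.circle(d,(int(at[0]),int(at[1])),rad,1,-1); m&=d
    n,l,st,ce=cv2.connectedComponentsWithStats(m)
    if n<2: return None
    k=1+np.argmax(st[1:,4]); return (l==k).astype(np.uint8)
SHAPE={'cap':[[(.024,0),(.024,.082)]],'sleeve':[[(.034,0),(.034,.010)],[(.027,.01),(.027,.06)]]}
def hulls(c,shape,X):
    out=[]
    for part in SHAPE[shape]:
        P=np.vstack([ring(r,z)+X for r,z in part])
        out.append(cv2.convexHull(proj(c,P).astype(np.float32)))
    return out
def fit(views,shape,col,ats,X0,fixz=None,dbg=None):
    data=[]
    for c,at in zip(views,ats):
        m=cmask(c,col,at)
        ct=max(cv2.findContours(m,cv2.RETR_EXTERNAL,cv2.CHAIN_APPROX_NONE)[0],key=len)[:,0]
        data.append((c,ct,m.sum()))
    def res(p):
        X=np.array([p[0],p[1],p[2] if fixz is None else fixz]); r=[]
        for i,(c,ct,_) in enumerate(data):
            H=hulls(c,shape,X)
            r+=[max(cv2.pointPolygonTest(h,(float(x),float(y)),True) for h in H)-p[3+i] for x,y in ct]
        return np.array(r)
    p0=np.r_[X0,[.5]*len(data)]
    s=least_squares(res,p0,loss='soft_l1',f_scale=1.,x_scale=np.r_[[.01]*3,[1]*len(data)],diff_step=1e-3)
    return s.x,np.sqrt(np.mean(s.fun**2)),[int(d[2]) for d in data]
E
python3 - <<'E'
from h import *
ct,cs=[pickle.load(open(f"c_{n}.pkl","rb")) for n in("top","side")]
items=[('cap','orange','green',(200,162),(263,145),.05),('cap','orange','blue',(267,162),(311,178),.05),('cap','orange','yellow',(352,163),(380,226),.05),
('sleeve','blue','',(206,230),(222,194),0),('sleeve','green','',(269,231),(265,233),0),('sleeve','yellow','',(327,236),(310,276),0)]
for sh,col,d,a,b,z in items:
    X0=onz(ct,a,z+.05); X0[2]=z
    x,r,n=fit([ct,cs],sh,col,[a,b],X0)
    print(sh,col,d,np.round(x,4),round(r,2),n)
    x,r,n=fit([ct,cs],sh,col,[a,b],X0,fixz=z)
    print('   fixz',np.round(x,4),round(r,2))
E
```

```text
cap orange green [0.6257 0.1757 0.0526 1.4181 0.5826] 1.66 [234, 598]
   fixz [ 0.6266  0.1766 -0.0106  1.4178  0.5393] 1.65
cap orange blue [0.6257 0.0091 0.0534 1.1011 0.538 ] 0.56 [218, 679]
   fixz [0.6271 0.0098 0.7873 1.0208 0.4828] 0.63
cap orange yellow [ 0.6221 -0.1951  0.055   0.9545  0.6248] 0.59 [454, 808]
   fixz [ 0.6241 -0.1947 -1.9099  0.8345  0.5291] 0.78
sleeve blue  [ 0.4622  0.1686  0.002  -0.0599  0.7526] 0.34 [537, 685]
   fixz [ 0.4627  0.1693 -0.0412 -0.0831  0.7174] 0.38
sleeve green  [0.4592 0.0051 0.0031 0.0499 0.9001] 0.41 [467, 765]
   fixz [0.4599 0.0058 1.8316 0.0093 0.8306] 0.48
sleeve yellow  [ 0.4459 -0.146   0.0044 -0.6062  0.4131] 0.38 [583, 947]
   fixz [ 0.4469 -0.1455  0.0433 -0.6734  0.3132] 0.55
```

```bash
python3 - <<'E'
from h import *
ct,cs=[pickle.load(open(f"c_{n}.pkl","rb")) for n in("top","side")]
for n,c,box in(("top",ct,(365,165,445,240)),("side",cs,(362,262,458,352))):
    im=c["pixels"][:,:,::-1][box[1]:box[3],box[0]:box[2]]
    cv2.imwrite(f"pics/sel_{n}.png",cv2.resize(im,None,fx=8 if n=='top' else 6,fy=8 if n=='top' else 6,interpolation=cv2.INTER_CUBIC))
    im=c["pixels"];hsv=cv2.cvtColor(im,cv2.COLOR_RGB2HSV)
    w=np.zeros(im.shape[:2],bool); w[box[1]:box[3],box[0]:box[2]]=1
    for nm,m in(("red",((hsv[...,0]<8)|(hsv[...,0]>172))&(hsv[...,1]>150)&(hsv[...,2]>90)),("grn",(hsv[...,0]>50)&(hsv[...,0]<85)&(hsv[...,1]>130)&(hsv[...,2]>70))):
        ys,xs=np.where(m&w); print(n,nm,len(xs),xs.mean(),ys.mean(),onz(c,(xs.mean(),ys.mean()),.06))
E
```

```text
top red 15 412.8666666666667 222.46666666666667 [ 0.47906735 -0.35506499  0.06      ]
top grn 6 391.1666666666667 212.83333333333334 [ 0.50320572 -0.3008809   0.06      ]
side red 38 401.7894736842105 322.89473684210526 [ 0.48240086 -0.3540124   0.06      ]
side grn 0 nan nan [nan nan nan]<stdin>:9: RuntimeWarning: Mean of empty slice.
  ret = ret.dtype.type(ret / rcount)
```

View pics/sel_top.png

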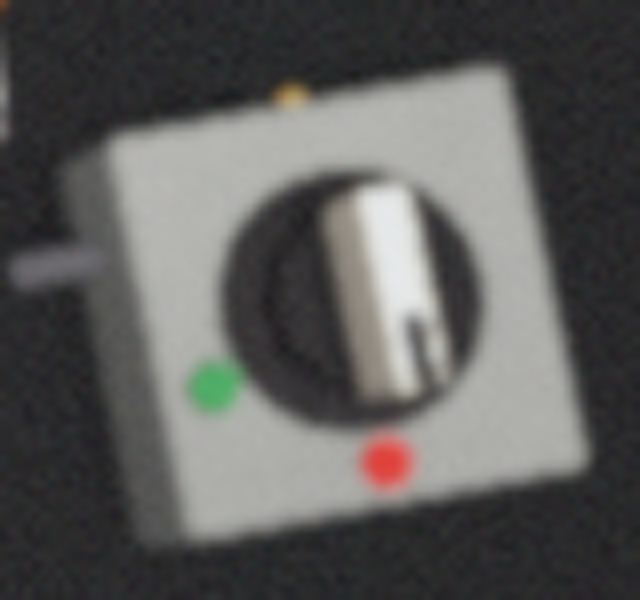

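View pics/sel_side.png

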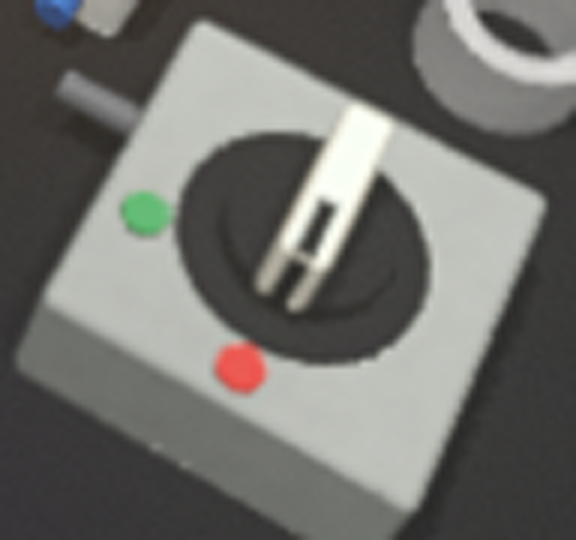

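```bash
python3 - <<'E'
from h import *
ct,cs=[pickle.load(open(f"c_{n}.pkl","rb")) for n in("top","side")]
T=lambda u,v:(365+u/8-.4,165+v/8-.4); S=lambda u,v:(362+u/6-.4,262+v/6-.4)
b=[onz(ct,T(*q),.06) for q in[(108,135),(500,65),(590,465),(188,540)]]
print('box',np.round(b,4).tolist(),np.mean(b,0), [np.linalg.norm(b[i]-b[i-1]) for i in range(4)])
b=[onz(cs,S(*q),.06) for q in[(203,22),(545,203),(408,512),(47,298)]]
print('box side',np.round(b,4).tolist(),np.mean(b,0),[np.linalg.norm(b[i]-b[i-1]) for i in range(4)])
print('dial top',onz(ct,T(352,298),.06),'side',onz(cs,S(303,248),.06))
w=[onz(ct,T(*q),.107) for q in[(358,190),(408,182),(450,378),(403,398)]]
print('wing',np.round(w,4).tolist(),np.mean(w,0))
w=[onz(cs,S(*q),.107) for q in[(354,103),(394,125),(320,275),(280,250)]]
print('wing s',np.round(w,4).tolist(),np.mean(w,0))
print(tri([(ct,T(383,186)),(cs,S(374,114))]))
for q in [(383,186),(427,388)]: print('end',onz(ct,T(*q),.107))
g=onz(ct,T(213,388),.06);print('green',g, onz(cs,S(145,214),.06))
R=cv2.Rodrigues(np.array(capture('wrist')["rvec"]))[0]
E
```

```text
box [[0.5824, -0.2694, 0.06], [0.6051, -0.3945, 0.06], [0.4785, -0.4194, 0.06], [0.4549, -0.2922, 0.06]] [ 0.53021357 -0.34385835  0.06      ] [np.float64(0.12948579410649153), np.float64(0.1270696358365621), np.float64(0.12902295103510764), np.float64(0.1294148033732491)]
box side [[0.5819, -0.2717, 0.06], [0.6046, -0.3957, 0.06], [0.4792, -0.4182, 0.06], [0.4577, -0.2945, 0.06]] [ 0.53086443 -0.34502447  0.06      ] [np.float64(0.12627201680320393), np.float64(0.12606484358352824), np.float64(0.1273767947378335), np.float64(0.12563522613576827)]
dial top [ 0.53095082 -0.34556094  0.06      ] side [ 0.53241359 -0.34532678  0.06      ]
wing [[0.5589, -0.3312, 0.107], [0.5614, -0.3464, 0.107], [0.5023, -0.3576, 0.107], [0.4963, -0.3432, 0.107]] [ 0.52973523 -0.34460692  0.107     ]
wing s [[0.5601, -0.3323, 0.107], [0.5623, -0.346, 0.107], [0.5004, -0.3573, 0.107], [0.4988, -0.3436, 0.107]] [ 0.53038085 -0.34479197  0.107     ]
[ 0.560322   -0.33891753  0.10773042]
end [ 0.56013525 -0.33881336  0.107     ]
end [ 0.49933404 -0.35054686  0.107     ]
green [ 0.50253545 -0.30101388  0.06      ] [ 0.50545272 -0.30010284  0.06      ]
```

```bash
cat >> h.py <<'E'
def go(*wps):
    """each wp: (x,y,z,yaw or None) world TCP; prints shift/turn in tool axes from now"""
    s=read_state(); R=np.array(s["tcp_rot"]);p=np.array(s["position"])
    yaw0=np.degrees(np.arctan2(R[1,2],R[0,2]))
    print("t",round(s["time_s"],2),"pos",np.round(p,4).tolist(),"yaw",round(yaw0,2),"down",np.round(R[:,0],4).tolist(),"F",np.round(s["force"],1).tolist(),"open",round(s["opening"]*87,1),"q",np.round(s["joint_positions"],1).tolist())
    for w in wps:
        d=np.array([w[k]-p[k] if w[k] is not None else 0 for k in range(3)]); yaw=w[3] if w[3] is not None else yaw0
        dy=(yaw-yaw0+180)%360-180
        c,sn=np.cos(np.radians(yaw)),np.sin(np.radians(yaw))
        Rt=np.array([[0,-sn,c],[0,c,sn],[-1,0,0]])
        rv=np.degrees(cv2.Rodrigues(R.T@Rt)[0][:,0])
        print("  row",np.round(R.T@d,4).tolist(),np.round(rv,2).tolist(),"dyaw",round(dy,2))
E
python3 - <<'E'
from h import *
ct,cs=[pickle.load(open(f"c_{n}.pkl","rb")) for n in("top","side")]
a=ct["pixels"][145:290,80:190,::-1];b=cs["pixels"][100:210,110:260,::-1]
cv2.imwrite("pics/cr.png",np.hstack([cv2.resize(a,(435,580),interpolation=cv2.INTER_CUBIC)]))
cv2.imwrite("pics/crs.png",cv2.resize(b,None,fx=4,fy=4,interpolation=cv2.INTER_CUBIC))
for t in ("oil_bottle",):
    for n in("t_top","t_side"):pass
print('purple R top',tri([(ct,(386,276)),(cs,(328,329))]),'purple L',tri([(ct,(128,321)),(cs,(103,187))]))
print('bottle',tri([(ct,(147,128)),(cs,(253,105))]))
go((.53,-.345,.2,100.5))
E
```

```text
purple R top [ 0.35136948 -0.26884795  0.11433266] purple L [0.24726715 0.3340821  0.09889418]
bottle [0.70137746 0.29678273 0.11163494]
t 2.1 pos [0.1994, 0.5923, 0.2226] yaw 71.39 down [0.0, -0.0, -1.0] F [0.3, 0.4, -0.4] open 87.3 q [61.2, 30.2, 82.1, -0.0, 67.7, -10.2]
  row [0.0226, -0.6124, -0.7828] [-29.11, -0.0, 0.0] dyaw 29.11
```

View pics/cr.png

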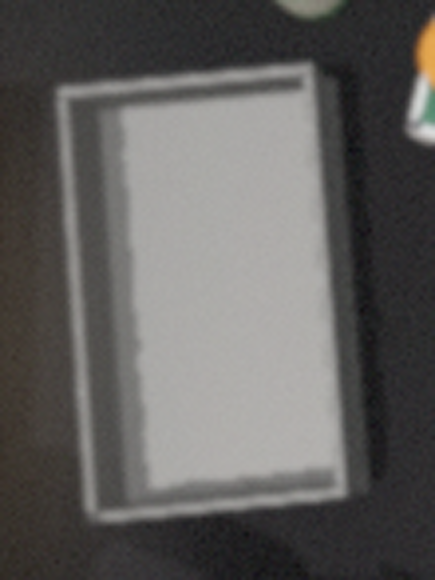

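View pics/crs.png

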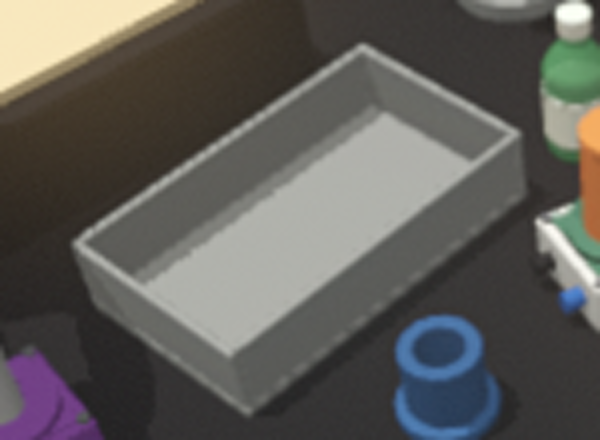

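```bash
python3 - <<'E'
from h import *
ct,cs=[pickle.load(open(f"c_{n}.pkl","rb")) for n in("top","side")]
w=[onz(ct,(80+u/3.954-.4,145+v/4-.4),.06) for u,v in[(58,90),(315,62),(350,495),(92,520)]]
print(np.round(w,4).tolist(),np.mean(w,0),[np.linalg.norm(w[i]-w[i-1]) for i in range(4)])
w=[onz(cs,(110+u/4-.4,100+v/4-.4),.06) for u,v in[(362,45),(520,133),(234,355),(77,243)]]
print(np.round(w,4).tolist(),np.mean(w,0),[np.linalg.norm(w[i]-w[i-1]) for i in range(4)])
go((.48,.15,.22,90),(.53,-.345,.18,100.5))
E
```

```text
[[0.6164, 0.4402, 0.06], [0.6347, 0.28, 0.06], [0.3659, 0.253, 0.06], [0.3511, 0.4111, 0.06]] [0.49203732 0.34609472 0.06      ] [np.float64(0.2668423752571094), np.float64(0.16130800457231045), np.float64(0.27010997041591245), np.float64(0.15881308085010137)]
[[0.617, 0.4399, 0.06], [0.6333, 0.2826, 0.06], [0.3689, 0.254, 0.06], [0.3535, 0.4097, 0.06]] [0.49318191 0.34656047 0.06      ] [np.float64(0.26517243648325284), np.float64(0.1581333287268374), np.float64(0.2659841119623232), np.float64(0.15649783475309756)]
t 2.1 pos [0.1994, 0.5923, 0.2226] yaw 71.39 down [0.0, -0.0, -1.0] F [0.3, 0.4, -0.4] open 87.3 q [61.2, 30.2, 82.1, -0.0, 67.7, -10.2]
  row [0.0026, -0.4071, -0.3297] [-18.61, -0.0, 0.0] dyaw 18.61
  row [0.0426, -0.6124, -0.7828] [-29.11, -0.0, 0.0] dyaw 29.11
```

play_rows(rows=[[[0.0, -0.407, -0.33, -18.6, 0, 0, 0.087], [0.0, -0.407, -0.33, -18.6, 0, 0, 0.087], [0.0, -0.407, -0.33, -18.6, 0, 0, 0.087], [0.0, -0.407, -0.33, -18.6, 0, 0, 0.087], [0.0, -0.407, -0.33, -18.6, 0, 0, 0.087], [0.0, -0.407, -0.33, -18.6, 0, 0, 0.087], [0.0, -0.407, -0.33, -18.6, 0, 0, 0.087], [0.0, -0.407, -0.33, -18.6, 0, 0, 0.087], [0.0, -0.407, -0.33, -18.6, 0, 0, 0.087], [0.0, -0.407, -0.33, -18.6, 0, 0, 0.087], [0.0, -0.407, -0.33, -18.6, 0, 0, 0.087], [0.043, -0.612, -0.783, -29.1, 0, 0, 0.07]]])

```text
time_s: 3.3
position: [0.4873, 0.1055, 0.2195]
tcp_rot: [[0.004, -0.991, -0.134], [0.001, -0.134, 0.991], [-1.0, -0.004, 0.0]]
force: [-0.0, -0.5, -0.4]
opening: 0.962
```

```bash
python3 - <<'E'
from h import *
go((.53,-.345,.18,100.5))
E
```

```text
t 3.3 pos [0.4873, 0.1055, 0.2195] yaw 97.67 down [0.0044, 0.0007, -1.0] F [-0.0, -0.5, -0.4] open 83.7 q [-0.7, 20.7, 100.3, 0.1, 58.8, -98.4]
  row [0.0394, 0.018, -0.4522] [-2.83, 0.0, 0.25] dyaw 2.83
```

play_rows(rows=[[[0.04, 0.018, -0.452, -2.8, 0, 0, 0.06], [0.04, 0.018, -0.452, -2.8, 0, 0, 0.06], [0.04, 0.018, -0.452, -2.8, 0, 0, 0.06], [0.04, 0.018, -0.452, -2.8, 0, 0, 0.06], [0.04, 0.018, -0.452, -2.8, 0, 0, 0.06], [0.04, 0.018, -0.452, -2.8, 0, 0, 0.06], [0.04, 0.018, -0.452, -2.8, 0, 0, 0.06], [0.04, 0.018, -0.452, -2.8, 0, 0, 0.06], [0.04, 0.018, -0.452, -2.8, 0, 0, 0.06], [0.04, 0.018, -0.452, -2.8, 0, 0, 0.06], [0.04, 0.018, -0.452, -2.8, 0, 0, 0.06], [0.04, 0.018, -0.452, -2.8, 0, 0, 0.06]]])

```text
time_s: 4.5
position: [0.525, -0.3427, 0.1785]
tcp_rot: [[-0.001, -0.984, -0.179], [0.002, -0.179, 0.984], [-1.0, 0.001, 0.002]]
force: [-0.1, 1.1, 0.2]
opening: 0.687
```

```bash
python3 - <<'E'
from h import *
go((.53,-.345,.082,100.5))
cap("wrist","w1");cap("side","s1")
E
```

```text
t 4.5 pos [0.525, -0.3427, 0.1785] yaw 100.3 down [-0.001, 0.0016, -1.0] F [-0.1, 1.1, 0.2] open 59.8 q [-43.3, 33.3, 84.2, 0.0, 62.7, -143.7]
  row [0.0965, -0.0046, -0.0033] [-0.2, 0.1, -0.04] dyaw 0.2
```

View pics/w1.png

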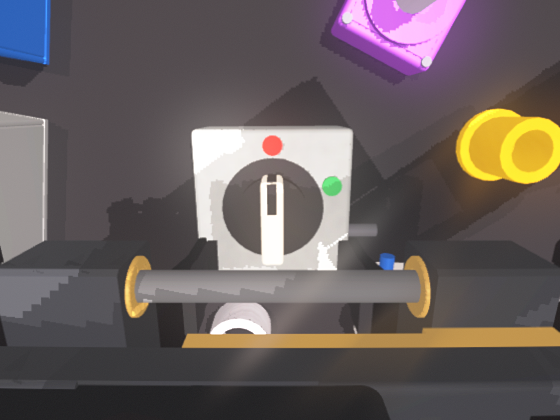

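View pics/s1.png

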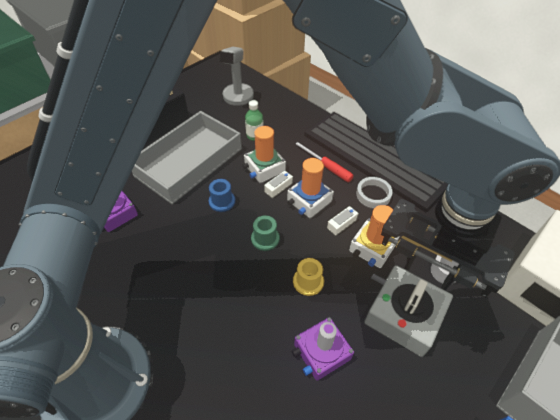

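```bash
python3 - <<'E'
from h import *
c=cap("wrist")
a=onz(c,(272,176),.107);b=onz(c,(272.5,265),.107);print(a,b,(a+b)/2,np.degrees(np.arctan2(*(b-a)[1::-1])))
o,d=ray(c,(277,205));print(o,d)
go()
E
```

```text
[ 0.49729648 -0.35242491  0.107     ] [ 0.56219527 -0.34045949  0.107     ] [ 0.52974588 -0.3464422   0.107     ] 10.44634191052662
[ 0.45536281 -0.35644411  0.34227462] [ 0.25260966  0.04544292 -0.96650054]
t 4.65 pos [0.5255, -0.3422, 0.1791] yaw 100.39 down [-0.0004, 0.0006, -1.0] F [-0.4, 1.3, -0.4] open 59.7 q [-43.3, 33.2, 84.2, 0.0, 62.6, -143.7]
```

play_rows(rows=[[[0.03, -0.004, -0.004, 0, 0, 0, 0.05], [0.06, -0.004, -0.004, 0, 0, 0, 0.05], [0.08, -0.004, -0.004, 0, 0, 0, 0.05], [0.096, -0.004, -0.004, 0, 0, 0, 0.05], [0.096, -0.004, -0.004, 0, 0, 0, 0.05], [0.096, -0.004, -0.004, 0, 0, 0, 0.03], [0.096, -0.004, -0.004, 0, 0, 0, 0.02], [0.096, -0.004, -0.004, 0, 0, 0, 0.01], [0.096, -0.004, -0.004, 0, 0, 0, 0.0], [0.096, -0.004, -0.004, 0, 0, 0, 0.0], [0.096, -0.004, -0.004, 0, 0, 0, 0.0], [0.096, -0.004, -0.004, 0, 0, 0, 0.0]]])

```text
time_s: 5.85
position: [0.53, -0.3457, 0.0834]
tcp_rot: [[-0.001, -0.984, -0.179], [0.003, -0.179, 0.984], [-1.0, 0.0, 0.003]]
force: [-1.1, 5.0, 5.6]
opening: 0.183
```

```bash
python3 - <<'E'
from h import *
go((.53,-.3455,.082,31.5))
c=cap("wrist","w2")
E
```

```text
t 5.85 pos [0.53, -0.3457, 0.0834] yaw 100.29 down [-0.0006, 0.0025, -1.0] F [-1.1, 5.0, 5.6] open 15.9 q [-43.3, 40.8, 87.0, 0.1, 52.3, -143.6]
  row [0.0014, -0.0001, 0.0002] [68.79, 0.13, -0.1] dyaw -68.79
```

View pics/w2.png

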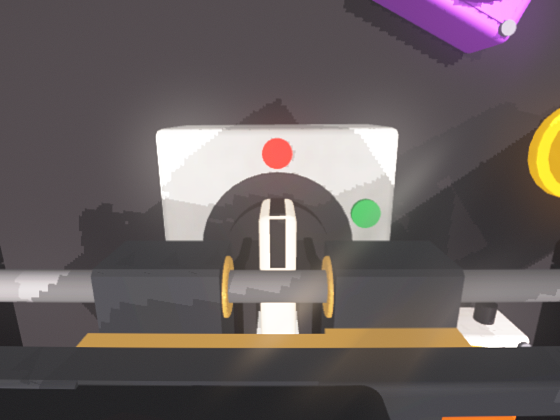

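play_rows(rows=[[[0, 0, 0, 7, 0, 0, 0], [0, 0, 0, 14, 0, 0, 0], [0, 0, 0, 21, 0, 0, 0], [0, 0, 0, 28, 0, 0, 0], [0, 0, 0, 35, 0, 0, 0], [0, 0, 0, 42, 0, 0, 0], [0, 0, 0, 49, 0, 0, 0], [0, 0, 0, 56, 0, 0, 0], [0, 0, 0, 63, 0, 0, 0], [0, 0, 0, 69, 0, 0, 0], [0, 0, 0, 69, 0, 0, 0], [0, 0, 0, 69, 0, 0, 0]]])

```text
time_s: 7.1
position: [0.5308, -0.3438, 0.0834]
tcp_rot: [[0.001, -0.519, 0.855], [0.005, 0.855, 0.519], [-1.0, 0.004, 0.003]]
force: [2.4, 9.7, 5.6]
opening: 0.183
```

play_rows(rows=[[[0, 0, 0, 0, 0, 0, 0.01], [0, 0, 0, 0, 0, 0, 0.03], [0, 0, 0, 0, 0, 0, 0.045], [0, 0, 0, 0, 0, 0, 0.045], [-0.03, 0, 0, 0, 0, 0, 0.045], [-0.06, 0, 0, 0, 0, 0, 0.06], [-0.1, 0, 0, 0, 0, 0, 0.087], [-0.1, 0, 0, 0, 0, 0, 0.087]]])

```text
time_s: 7.9
position: [0.533, -0.3508, 0.1887]
tcp_rot: [[0.009, -0.519, 0.855], [-0.009, 0.855, 0.519], [-1.0, -0.012, 0.003]]
force: [0.3, -0.8, 0.3]
opening: 0.703
```

```bash
python3 - <<'E'
from h import *
go((.627,-.195,.2,90),(.624,-.1947,.113,90))
c=cap("wrist","w3")
E
```

```text
t 7.9 pos [0.533, -0.3508, 0.1887] yaw 31.26 down [0.0089, -0.0092, -0.9999] F [0.3, -0.8, 0.3] open 61.2 q [-43.4, 33.1, 82.6, -0.0, 63.6, -74.6]
  row [-0.0119, 0.0843, 0.1612] [-58.74, -0.22, 0.73] dyaw 58.74
  row [0.0751, 0.0872, 0.1586] [-58.74, -0.22, 0.73] dyaw 58.74
```

View pics/w3.png

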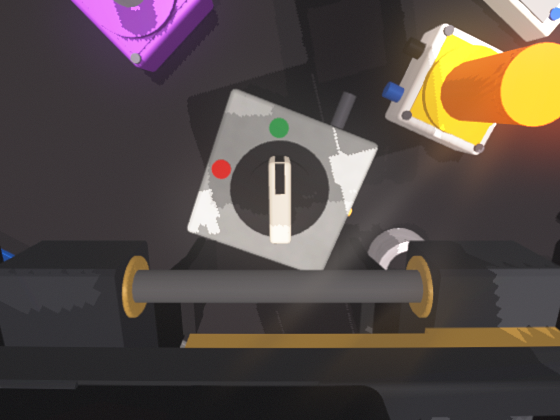

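play_rows(rows=[[[-0.012, 0.087, 0.159, -58.7, 0, 0.7, 0.087], [-0.012, 0.087, 0.159, -58.7, 0, 0.7, 0.087], [-0.012, 0.087, 0.159, -58.7, 0, 0.7, 0.087], [-0.012, 0.087, 0.159, -58.7, 0, 0.7, 0.087], [-0.012, 0.087, 0.159, -58.7, 0, 0.7, 0.087], [-0.012, 0.087, 0.159, -58.7, 0, 0.7, 0.087], [-0.012, 0.087, 0.159, -58.7, 0, 0.7, 0.087], [-0.012, 0.087, 0.159, -58.7, 0, 0.7, 0.087], [-0.012, 0.087, 0.159, -58.7, 0, 0.7, 0.087]]])

```text
time_s: 8.85
position: [0.6202, -0.1904, 0.1935]
tcp_rot: [[-0.012, -1.0, 0.003], [0.007, 0.003, 1.0], [-1.0, 0.012, 0.007]]
force: [0.2, 0.1, -0.2]
opening: 0.995
```

```bash
python3 - <<'E'
from h import *
go((.624,-.1947,.09,90))
c=cap("wrist","w4")
E
```

```text
t 8.85 pos [0.6202, -0.1904, 0.1935] yaw 89.81 down [-0.0122, 0.0066, -0.9999] F [0.2, 0.1, -0.2] open 86.6 q [-26.9, 34.2, 79.5, 0.0, 67.1, -116.7]
  row [0.1034, -0.0051, -0.005] [-0.19, 0.38, -0.7] dyaw 0.19
```

View pics/w4.png

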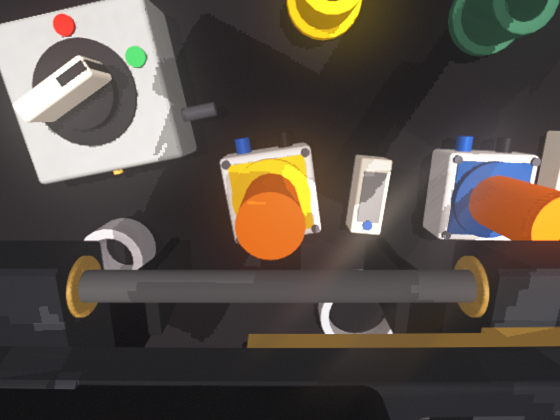

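play_rows(rows=[[[0.0, -0.005, -0.005, 0, 0, 0, 0.087], [0.0, -0.005, -0.005, 0, 0, -0.7, 0.087], [0.03, -0.005, -0.005, 0, 0, -0.7, 0.087], [0.06, -0.005, -0.005, 0, 0, -0.7, 0.087], [0.085, -0.005, -0.005, 0, 0, -0.7, 0.087], [0.103, -0.005, -0.005, 0, 0, -0.7, 0.087], [0.103, -0.005, -0.005, 0, 0, -0.7, 0.087]]])

```text
time_s: 9.6
position: [0.6226, -0.194, 0.0888]
tcp_rot: [[-0.003, -1.0, 0.001], [0.009, 0.001, 1.0], [-1.0, 0.003, 0.009]]
force: [0.0, 0.3, 0.2]
opening: 1.001
```

play_rows(rows=[[[0.0, 0, 0, 0, 0, 0, 0.06], [0.0, 0, 0, 0, 0, 0, 0.05], [0.0, 0, 0, 0, 0, 0, 0.045], [0.0, 0, 0, 0, 0, 0, 0.04], [0.0, 0, 0, 0, 0, 0, 0.035], [0.0, 0, 0, 0, 0, 0, 0.03], [0.0, 0, 0, 0, 0, 0, 0.03]]])

```text
time_s: 10.3
position: [0.625, -0.1948, 0.0922]
tcp_rot: [[0.003, -1.0, 0.0], [0.005, 0.0, 1.0], [-1.0, -0.003, 0.005]]
force: [-0.3, 0.6, 2.1]
opening: 0.54
```

```bash
python3 - <<'E'
from h import *
go()
c=cap("side","s5");ct=cap("top","t5")
for a,b in [((352,163),(380,226))]:
    for z in(None,.05):
        x,r,n=fit([ct,c],'cap','orange',[a,b],np.array([.624,-.195,.05]),fixz=z); print(x,r,n)
E
```

```text
t 10.3 pos [0.625, -0.1948, 0.0922] yaw 89.99 down [0.0025, 0.0054, -1.0] F [-0.3, 0.6, 2.1] open 46.9 q [-27.2, 41.4, 83.5, 0.4, 55.1, -117.5]Traceback (most recent call last):
  File "<stdin>", line 6, in <module>
  File "h.py", line 43, in fit
    ct=max(cv2.findContours(m,cv2.RETR_EXTERNAL,cv2.CHAIN_APPROX_NONE)[0],key=len)[:,0]
       ~~~^^^^^^^^^^^^^^^^^^^^^^^^^^^^^^^^^^^^^^^^^^^^^^^^^^^^^^^^^^^^^^^^^^^^^^^^
ValueError: max() iterable argument is empty
```

View pics/s5.png

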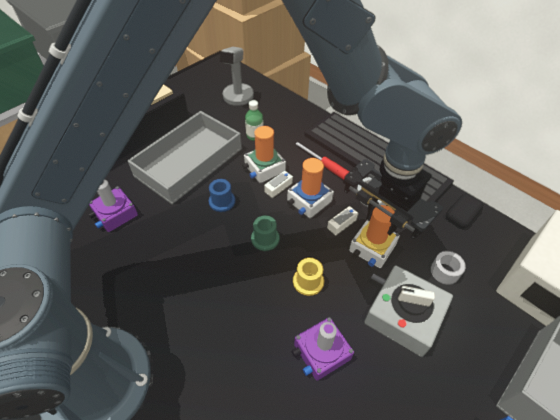

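play_rows(rows=[[[-0.01, 0, 0, 0, 0, 0, 0.03], [-0.03, 0, 0, 0, 0, 0, 0.03], [-0.06, 0, 0, 0, 0, 0, 0.03], [-0.09, 0, 0, 0, 0, 0, 0.03], [-0.12, 0, 0, 0, 0, 0, 0.03], [-0.12, 0, 0, 0, 0, 0, 0.03]]])

```text
time_s: 11.0
position: [0.6274, -0.1969, 0.2173]
tcp_rot: [[0.012, -1.0, 0.0], [0.001, 0.0, 1.0], [-1.0, -0.012, 0.001]]
force: [0.8, 0.1, 0.8]
opening: 0.543
```

```bash
python3 - <<'E'
from h import *
go((.572,.354,.212,95.8))
E
```

```text
t 11.0 pos [0.6274, -0.1969, 0.2173] yaw 89.99 down [0.0115, 0.0008, -0.9999] F [0.8, 0.1, 0.8] open 47.2 q [-27.3, 32.8, 77.9, 0.4, 68.7, -117.4]
  row [0.0051, 0.0556, 0.5508] [-5.81, 0.02, 0.66] dyaw 5.81
```

play_rows(rows=[[[0.0, 0.003, 0.03, -1, 0, 0, 0.03], [0.0, 0.008, 0.075, -2, 0, 0, 0.03], [0.0, 0.056, 0.551, -5.8, 0, 0, 0.03], [0.0, 0.056, 0.551, -5.8, 0, 0, 0.03], [0.0, 0.056, 0.551, -5.8, 0, 0, 0.03], [0.0, 0.056, 0.551, -5.8, 0, 0, 0.03], [0.0, 0.056, 0.551, -5.8, 0, 0, 0.03], [0.0, 0.056, 0.551, -5.8, 0, 0, 0.03], [0.0, 0.056, 0.551, -5.8, 0, 0, 0.03], [0.0, 0.056, 0.551, -5.8, 0, 0, 0.03], [0.0, 0.056, 0.551, -5.8, 0, 0, 0.03], [0.0, 0.056, 0.551, -5.8, 0, 0, 0.03]]])

```text
time_s: 12.2
position: [0.5669, 0.3594, 0.2137]
tcp_rot: [[0.0, -0.995, -0.104], [0.006, -0.104, 0.995], [-1.0, -0.001, 0.006]]
force: [0.1, -0.1, -0.4]
opening: 0.539
```

play_rows(rows=[[[0, 0, 0, 0, 0, 0, 0.03], [0, 0, 0, 0, 0, 0, 0.03], [0, 0, 0, 0, 0, 0, 0.03]]])

```text
time_s: 12.5
position: [0.5685, 0.3542, 0.214]
tcp_rot: [[0.001, -0.995, -0.1], [0.004, -0.1, 0.995], [-1.0, -0.001, 0.004]]
force: [-0.5, 0.4, -0.2]
opening: 0.54
```

```bash
python3 - <<'E'
from h import *
go((.572,.354,.051,95.8))
cap("wrist","w6")
E
```

```text
t 12.5 pos [0.5685, 0.3542, 0.214] yaw 95.73 down [0.0006, 0.0045, -1.0] F [-0.5, 0.4, -0.2] open 47.0 q [22.3, 34.2, 75.8, 0.2, 69.9, -73.5]
  row [0.163, -0.0033, -0.0013] [-0.07, 0.25, 0.06] dyaw 0.07
```

View pics/w6.png

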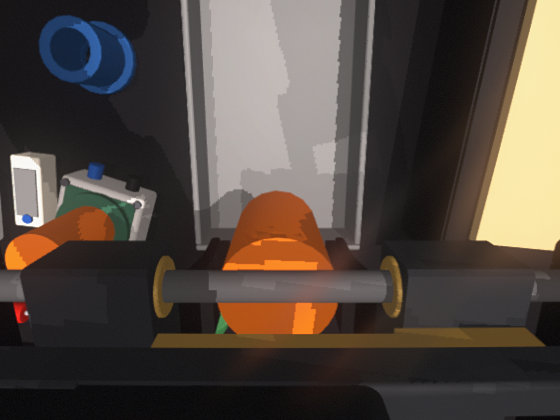

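play_rows(rows=[[[0.03, -0.003, -0.001, 0, 0, 0, 0.03], [0.07, -0.003, -0.001, 0, 0, 0, 0.03], [0.11, -0.003, -0.001, 0, 0, 0, 0.03], [0.14, -0.003, -0.001, 0, 0, 0, 0.03], [0.155, -0.003, -0.001, 0, 0, 0, 0.03], [0.162, -0.003, -0.001, 0, 0, 0, 0.03], [0.162, -0.003, -0.001, 0, 0, 0, 0.03], [0.162, -0.003, -0.001, 0, 0, 0, 0.055], [0.162, -0.003, -0.001, 0, 0, 0, 0.07], [0.162, -0.003, -0.001, 0, 0, 0, 0.075], [0.162, -0.003, -0.001, 0, 0, 0, 0.075], [0.12, -0.003, -0.001, 0, 0, 0, 0.075]]])

```text
time_s: 13.75
position: [0.5676, 0.3537, 0.0895]
tcp_rot: [[-0.01, -0.995, -0.101], [0.001, -0.101, 0.995], [-1.0, 0.01, 0.002]]
force: [-1.1, -0.1, -0.0]
opening: 0.841
```

play_rows(rows=[[[-0.05, 0, 0, 0, 0, 0, 0.075], [-0.1, 0, 0, 0, 0, 0, 0.087], [-0.1, 0, 0, 0, 0, 0, 0.087]]])

```text
time_s: 14.05
position: [0.5768, 0.3573, 0.2041]
tcp_rot: [[0.018, -0.995, -0.101], [0.013, -0.101, 0.995], [-1.0, -0.02, 0.011]]
force: [1.1, 0.7, 0.2]
opening: 0.957
```

```bash
python3 - <<'E'
from h import *
go((.626,.176,.2,90))
ct=cap("top","t7");c=cap("side","s7")
E
```

```text
t 14.05 pos [0.5768, 0.3573, 0.2041] yaw 95.81 down [0.0185, 0.0125, -0.9998] F [1.1, 0.7, 0.2] open 83.3 q [22.2, 35.0, 75.9, 0.3, 67.8, -73.7]
  row [0.0028, -0.0305, -0.1854] [5.81, 0.66, 1.1] dyaw -5.81
```

View pics/s7.png

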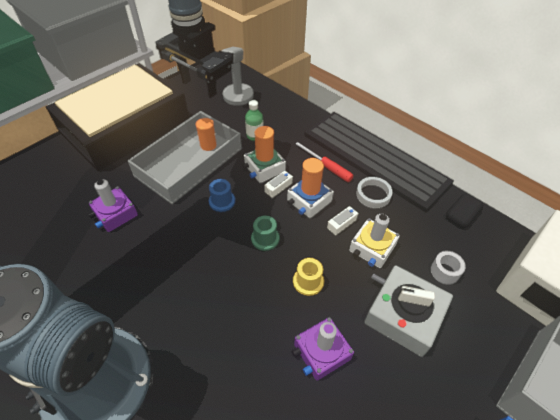

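play_rows(rows=[[[0.0, -0.03, -0.185, 5.8, 0, 0, 0.087], [0.0, -0.03, -0.185, 5.8, 0, 0, 0.087], [0.0, -0.03, -0.185, 5.8, 0, 0, 0.087], [0.0, -0.03, -0.185, 5.8, 0, 0, 0.087], [0.0, -0.03, -0.185, 5.8, 0, 0, 0.087], [0.0, -0.03, -0.185, 5.8, 0, 0, 0.087], [0.0, -0.03, -0.185, 5.8, 0, 0, 0.087]]])

```text
time_s: 14.85
position: [0.6192, 0.1749, 0.1926]
tcp_rot: [[-0.001, -1.0, -0.0], [0.006, -0.0, 1.0], [-1.0, 0.001, 0.006]]
force: [0.3, -0.1, -0.1]
opening: 1.001
```

```bash
python3 - <<'E'
from h import *
go((.626,.176,.09,90))
cap("wrist","w8")
E
```

```text
t 14.85 pos [0.6192, 0.1749, 0.1926] yaw 90.03 down [-0.0007, 0.006, -1.0] F [0.3, -0.1, -0.1] open 87.1 q [5.7, 33.5, 81.0, 0.4, 65.5, -84.5]
  row [0.1026, -0.0069, 0.0005] [0.03, 0.34, -0.04] dyaw -0.03
```

View pics/w8.png

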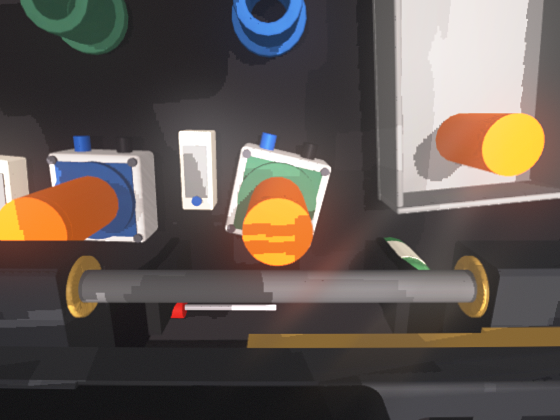

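play_rows(rows=[[[0.0, -0.007, 0.001, 0, 0.3, 0, 0.087], [0.03, -0.007, 0.001, 0, 0.3, 0, 0.087], [0.06, -0.007, 0.001, 0, 0.3, 0, 0.087], [0.085, -0.007, 0.001, 0, 0.3, 0, 0.087], [0.103, -0.007, 0.001, 0, 0.3, 0, 0.087], [0.103, -0.007, 0.001, 0, 0.3, 0, 0.087], [0.103, -0.007, 0.001, 0, 0.3, 0, 0.06], [0.103, -0.007, 0.001, 0, 0.3, 0, 0.05], [0.103, -0.007, 0.001, 0, 0.3, 0, 0.04], [0.103, -0.007, 0.001, 0, 0.3, 0, 0.03], [0.103, -0.007, 0.001, 0, 0.3, 0, 0.03], [0.103, -0.007, 0.001, 0, 0.3, 0, 0.03]]])

```text
time_s: 16.1
position: [0.6277, 0.1755, 0.0913]
tcp_rot: [[0.003, -1.0, 0.0], [0.0, 0.0, 1.0], [-1.0, -0.003, 0.0]]
force: [-0.4, 0.1, 1.9]
opening: 0.549
```

play_rows(rows=[[[0, 0, 0, 0, 0, 0, 0.03], [-0.015, 0, 0, 0, 0, 0, 0.03], [-0.04, 0, 0, 0, 0, 0, 0.03], [-0.07, 0, 0, 0, 0, 0, 0.03], [-0.1, 0, 0, 0, 0, 0, 0.03], [-0.12, 0, 0, 0, 0, 0, 0.03], [-0.12, 0, 0, 0, 0, 0, 0.03], [-0.12, 0, 0, 0, 0, 0, 0.03]]])

```text
time_s: 16.9
position: [0.6271, 0.1755, 0.2112]
tcp_rot: [[0.003, -1.0, 0.0], [0.001, 0.0, 1.0], [-1.0, -0.003, 0.001]]
force: [-0.6, 0.4, -1.7]
opening: 0.546
```

```bash
python3 - <<'E'
from h import *
go((.4925,.346,.21,95.8))
cap("side","s9")
E
```

```text
t 16.9 pos [0.6271, 0.1755, 0.2112] yaw 89.98 down [0.0025, 0.0006, -1.0] F [-0.6, 0.4, -1.7] open 47.5 q [5.8, 32.9, 78.9, 0.0, 68.1, -84.2]
  row [0.001, 0.1346, 0.1705] [-5.82, 0.02, 0.15] dyaw 5.82
```

View pics/s9.png

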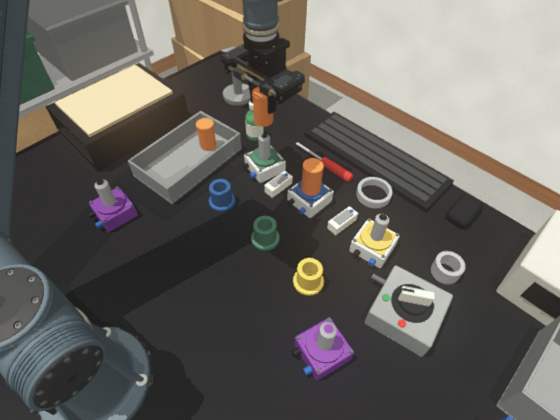

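play_rows(rows=[[[0, 0.03, 0.037, -1, 0, 0, 0.03], [0, 0.06, 0.075, -2, 0, 0, 0.03], [0, 0.09, 0.11, -4, 0, 0, 0.03], [0, 0.12, 0.15, -5, 0, 0, 0.03], [0, 0.135, 0.171, -5.8, 0, 0, 0.03], [0, 0.135, 0.171, -5.8, 0, 0, 0.03], [0, 0.135, 0.171, -5.8, 0, 0, 0.03], [0.03, 0.135, 0.171, -5.8, 0, 0, 0.03], [0.07, 0.135, 0.171, -5.8, 0, 0, 0.03], [0.11, 0.135, 0.171, -5.8, 0, 0, 0.03], [0.13, 0.135, 0.171, -5.8, 0, 0, 0.03], [0.13, 0.135, 0.171, -5.8, 0, 0, 0.03]]])

```text
time_s: 18.15
position: [0.491, 0.3437, 0.0765]
tcp_rot: [[-0.006, -0.995, -0.098], [-0.004, -0.098, 0.995], [-1.0, 0.006, -0.003]]
force: [-0.3, -0.2, -1.0]
opening: 0.55
```

```bash
python3 - <<'E'
from h import *
go((.4925,.346,.051,95.8))
E
```

```text
t 18.15 pos [0.491, 0.3437, 0.0765] yaw 95.64 down [-0.0057, -0.0035, -1.0] F [-0.3, -0.2, -1.0] open 47.8 q [24.3, 39.5, 92.1, -0.1, 48.7, -71.3]
  row [0.0255, -0.0018, 0.0022] [-0.16, -0.17, -0.35] dyaw 0.16
```

play_rows(rows=[[[0.015, 0, 0.001, 0, 0, 0, 0.03], [0.027, 0, 0.001, 0, 0, 0, 0.03], [0.027, 0, 0.001, 0, 0, 0, 0.03], [0.027, 0, 0.001, 0, 0, 0, 0.055], [0.027, 0, 0.001, 0, 0, 0, 0.07], [0.027, 0, 0.001, 0, 0, 0, 0.075], [0.0, 0, 0.001, 0, 0, 0, 0.075], [-0.05, 0, 0.001, 0, 0, 0, 0.075], [-0.09, 0, 0.001, 0, 0, 0, 0.087], [-0.13, 0, 0.001, 0, 0, 0, 0.087], [-0.13, 0, 0.001, 0, 0, 0, 0.087], [-0.13, 0, 0.001, 0, 0, 0, 0.087]]])

```text
time_s: 19.35
position: [0.4927, 0.3478, 0.2124]
tcp_rot: [[0.005, -0.995, -0.101], [0.002, -0.101, 0.995], [-1.0, -0.005, 0.001]]
force: [0.5, 0.6, 0.0]
opening: 0.995
```

```bash
python3 - <<'E'
from h import *
go((.627,.0095,.2,90))
cap("side","s10")
E
```

```text
t 19.35 pos [0.4927, 0.3478, 0.2124] yaw 95.79 down [0.0052, 0.0019, -1.0] F [0.5, 0.6, 0.0] open 86.5 q [24.6, 29.1, 86.2, -0.0, 64.4, -71.2]
  row [0.0124, -0.0994, -0.3502] [5.79, 0.1, 0.31] dyaw -5.79
```

View pics/s10.png

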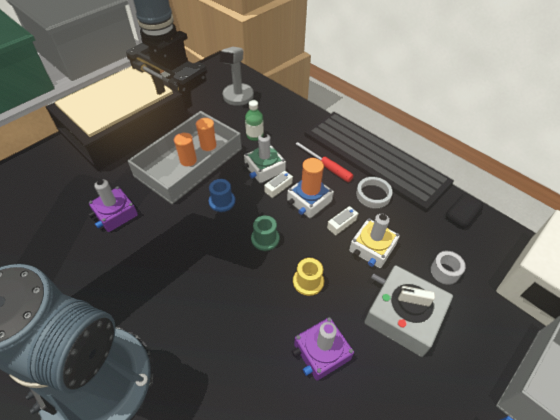

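play_rows(rows=[[[0, -0.099, -0.35, 5.8, 0, 0, 0.087], [0, -0.099, -0.35, 5.8, 0, 0, 0.087], [0, -0.099, -0.35, 5.8, 0, 0, 0.087], [0, -0.099, -0.35, 5.8, 0, 0, 0.087], [0, -0.099, -0.35, 5.8, 0, 0, 0.087], [0, -0.099, -0.35, 5.8, 0, 0, 0.087], [0, -0.099, -0.35, 5.8, 0, 0, 0.087], [0, -0.099, -0.35, 5.8, 0, 0, 0.087], [0, -0.099, -0.35, 5.8, 0, 0, 0.087], [0.005, -0.099, -0.35, 5.8, 0, 0, 0.087]]])

```text
time_s: 20.4
position: [0.625, 0.0103, 0.2047]
tcp_rot: [[-0.0, -1.0, 0.0], [0.002, 0.0, 1.0], [-1.0, 0.0, 0.002]]
force: [-0.7, -0.5, -0.0]
opening: 0.996
```

```bash
python3 - <<'E'
from h import *
go((.627,.0095,.09,90))
cap("wrist","w10")
E
```

```text
t 20.4 pos [0.625, 0.0103, 0.2047] yaw 89.97 down [-0.0002, 0.0018, -1.0] F [-0.7, -0.5, -0.0] open 86.7 q [-9.3, 31.4, 83.1, 0.1, 65.6, -99.4]
  row [0.1147, -0.002, -0.001] [-0.03, 0.1, -0.01] dyaw 0.03
```

View pics/w10.png

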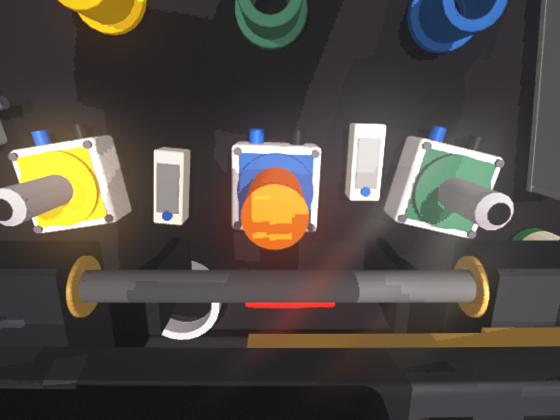

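play_rows(rows=[[[0.03, -0.002, -0.001, 0, 0, 0, 0.087], [0.06, -0.002, -0.001, 0, 0, 0, 0.087], [0.09, -0.002, -0.001, 0, 0, 0, 0.087], [0.113, -0.002, -0.001, 0, 0, 0, 0.087], [0.113, -0.002, -0.001, 0, 0, 0, 0.087], [0.113, -0.002, -0.001, 0, 0, 0, 0.06], [0.113, -0.002, -0.001, 0, 0, 0, 0.05], [0.113, -0.002, -0.001, 0, 0, 0, 0.04], [0.113, -0.002, -0.001, 0, 0, 0, 0.03], [0.113, -0.002, -0.001, 0, 0, 0, 0.03], [0.113, -0.002, -0.001, 0, 0, 0, 0.03], [0.113, -0.002, -0.001, 0, 0, 0, 0.03]]])

```text
time_s: 21.65
position: [0.6285, 0.0082, 0.0932]
tcp_rot: [[0.003, -1.0, 0.001], [0.0, 0.001, 1.0], [-1.0, -0.003, 0.0]]
force: [0.5, 0.2, 3.0]
opening: 0.537
```

play_rows(rows=[[[-0.015, 0, 0, 0, 0, 0, 0.03], [-0.04, 0, 0, 0, 0, 0, 0.03], [-0.07, 0, 0, 0, 0, 0, 0.03], [-0.1, 0, 0, 0, 0, 0, 0.03], [-0.13, 0, 0, 0, 0, 0, 0.03], [-0.13, 0, 0, 0, 0, 0, 0.03], [-0.13, 0, 0, 0, 0, 0, 0.03]]])

```text
time_s: 22.35
position: [0.6281, 0.0082, 0.2239]
tcp_rot: [[0.004, -1.0, 0.0], [0.0, 0.0, 1.0], [-1.0, -0.004, 0.0]]
force: [-0.2, 0.3, -0.3]
opening: 0.535
```

```bash
python3 - <<'E'
from h import *
go((.413,.338,.21,95.8))
cap("side","s11")
E
```

```text
t 22.35 pos [0.6281, 0.0082, 0.2239] yaw 89.98 down [0.0039, 0.0002, -1.0] F [-0.2, 0.3, -0.3] open 46.5 q [-9.5, 30.3, 81.7, 0.0, 67.8, -99.5]
  row [0.0132, 0.2153, 0.3297] [-5.82, -0.0, 0.22] dyaw 5.82
```

View pics/s11.png

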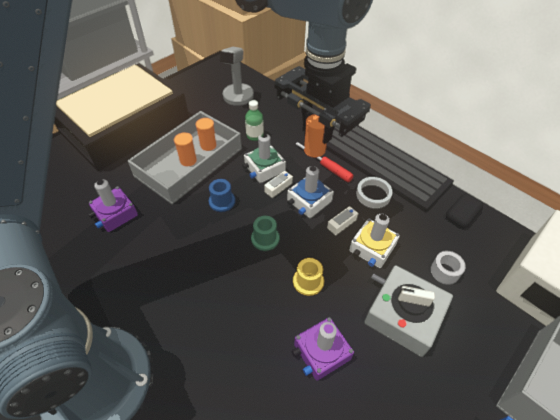

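play_rows(rows=[[[0, 0.02, 0.03, -1, 0, 0, 0.03], [0, 0.045, 0.07, -2, 0, 0, 0.03], [0, 0.215, 0.33, -5.8, 0, 0, 0.03], [0, 0.215, 0.33, -5.8, 0, 0, 0.03], [0, 0.215, 0.33, -5.8, 0, 0, 0.03], [0, 0.215, 0.33, -5.8, 0, 0, 0.03], [0, 0.215, 0.33, -5.8, 0, 0, 0.03], [0, 0.215, 0.33, -5.8, 0, 0, 0.03], [0, 0.215, 0.33, -5.8, 0, 0, 0.03], [0, 0.215, 0.33, -5.8, 0, 0, 0.03], [0, 0.215, 0.33, -5.8, 0, 0, 0.03], [0.03, 0.215, 0.33, -5.8, 0, 0, 0.03]]])

```text
time_s: 23.6
position: [0.4172, 0.3385, 0.195]
tcp_rot: [[0.01, -0.995, -0.099], [0.004, -0.099, 0.995], [-1.0, -0.011, 0.003]]
force: [0.7, 0.4, -0.5]
opening: 0.54
```

```bash
python3 - <<'E'
from h import *
go((.413,.338,.051,95.8))
E
```

```text
t 23.6 pos [0.4172, 0.3385, 0.195] yaw 95.68 down [0.0105, 0.0041, -0.9999] F [0.7, 0.4, -0.5] open 47.0 q [27.2, 25.3, 96.8, -0.1, 57.2, -68.5]
  row [0.144, 0.0058, -0.0005] [-0.12, 0.17, 0.62] dyaw 0.12
```

play_rows(rows=[[[0.03, 0.002, 0, 0, 0, 0, 0.03], [0.07, 0.002, 0, 0, 0, 0, 0.03], [0.11, 0.002, 0, 0, 0, 0, 0.03], [0.13, 0.002, 0, 0, 0, 0, 0.03], [0.143, 0.002, 0, 0, 0, 0, 0.03], [0.143, 0.002, 0, 0, 0, 0, 0.03], [0.143, 0.002, 0, 0, 0, 0, 0.055], [0.143, 0.002, 0, 0, 0, 0, 0.07], [0.143, 0.002, 0, 0, 0, 0, 0.075], [0.143, 0.002, 0, 0, 0, 0, 0.075], [0.1, 0.002, 0, 0, 0, 0, 0.075], [0.05, 0.002, 0, 0, 0, 0, 0.087]]])

```text
time_s: 24.8
position: [0.4096, 0.3373, 0.1414]
tcp_rot: [[-0.004, -0.995, -0.101], [-0.002, -0.101, 0.995], [-1.0, 0.004, -0.002]]
force: [-0.3, 0.3, -0.0]
opening: 0.889
```

play_rows(rows=[[[-0.05, 0, 0, 0, 0, 0, 0.087], [-0.06, 0, 0, 0, 0, 0, 0.087], [-0.06, 0, 0, 0, 0, 0, 0.087]]])

```text
time_s: 25.1
position: [0.4123, 0.3389, 0.205]
tcp_rot: [[0.007, -0.995, -0.101], [0.003, -0.101, 0.995], [-1.0, -0.008, 0.003]]
force: [-0.1, 0.5, -0.0]
opening: 0.995
```

```bash
python3 - <<'E'
from h import *
go((.4627,.169,.17,90))
c=cap("side","s12");ct=cap("top","t12"); pickle.dump((ct,c),open("c12.pkl","wb"))
for sh,col,a,b in [('sleeve','blue',(206,230),(222,194)),('sleeve','green',(269,231),(265,233)),('sleeve','yellow',(327,236),(310,276))]:
    try: print(col,[np.round(fit([ct,c],sh,col,[a,b],np.array([.45,{'blue':.17,'green':.005,'yellow':-.145}[col],0]),fixz=z)[:2][0],4) for z in(None,0)])
    except Exception as e:
        print(col,e)
        print(fit([c],sh,col,[b],np.array([.45,{'blue':.17,'green':.005,'yellow':-.145}[col],0]),fixz=0)[:2])
E
```

```text
t 25.1 pos [0.4123, 0.3389, 0.205] yaw 95.81 down [0.0075, 0.0033, -1.0] F [-0.1, 0.5, -0.0] open 86.6 q [27.4, 24.4, 96.6, -0.0, 58.6, -68.3]
  row [0.0348, -0.0327, -0.1743] [5.8, 0.17, 0.44] dyaw -5.81
blue [array([ 0.4626,  0.1691,  0.0012, -0.0848,  0.7722]), array([ 0.4629,  0.1695, -0.0524, -0.1013,  0.7545])]
green [array([ 0.4592,  0.0048,  0.0032, -0.0168,  0.8809]), array([ 0.4599,  0.0056, -0.0217, -0.0511,  0.8086])]
yellow [array([ 0.4457, -0.146 ,  0.0049, -0.5442,  0.4398]), array([ 0.4469, -0.1454, -0.3873, -0.6377,  0.3304])]
```

View pics/s12.png

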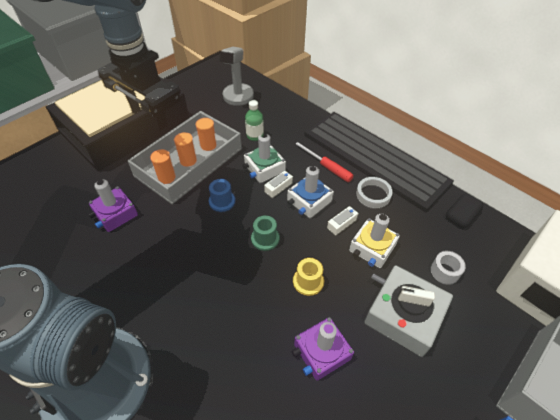

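View pics/t12.png

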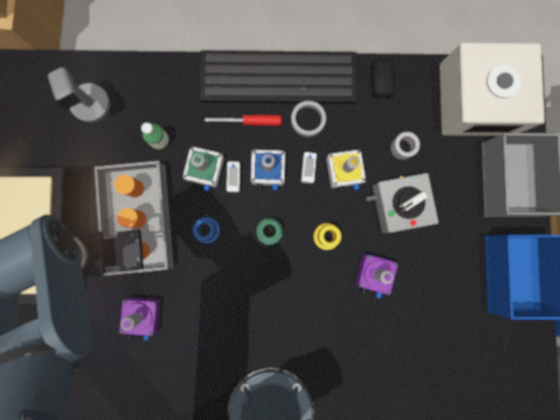

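```bash
python3 - <<'E'
from h import *
ct,cs=pickle.load(open("c12.pkl","rb"))
def z(c,x,y,r,f): 
    return cv2.resize(c["pixels"][y-r:y+r,x-r:x+r,::-1],None,fx=f,fy=f,interpolation=cv2.INTER_CUBIC)
A=np.hstack([z(ct,x,y,26,5) for x,y in[(203,166),(268,166),(347,168)]])
B=np.hstack([z(cs,x,y,26,5) for x,y in[(265,155),(312,187),(377,236)]])
cv2.imwrite("pics/sh.png",np.vstack([A,B]))
E
```

```text
(no output)
```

View pics/sh.png

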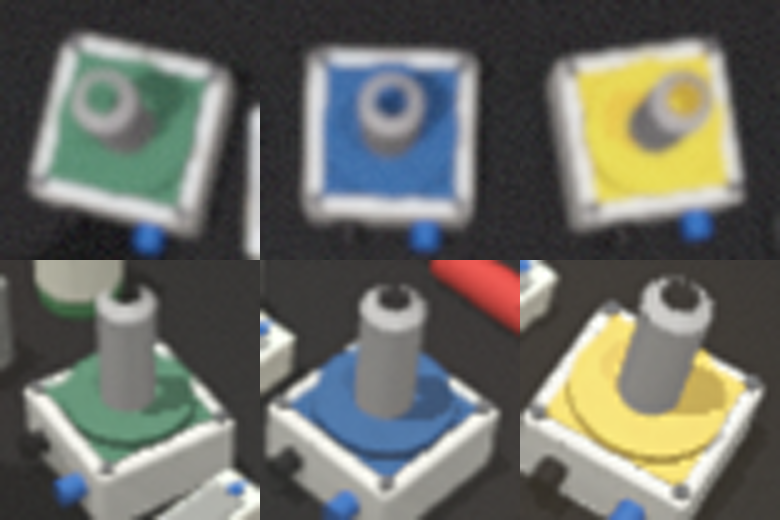

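```bash
cat >> h.py <<'E'
SHAPE['shaft']=[[(.015,0),(.015,.064),(.009,.07)]]
def fitshaft(views,ats,X0,fixz=None,show=False):
    data=[]
    for c,(at,r) in zip(views,ats):
        hsv=cv2.cvtColor(c["pixels"],cv2.COLOR_RGB2HSV)
        m=((hsv[...,1]<55)&(hsv[...,2]>75)&(hsv[...,2]<225)).astype(np.uint8)
        # restrict to dilated predicted silhouette
        d=np.zeros_like(m); cv2.fillPoly(d,[np.round(hulls(c,'shaft',X0)[0]).astype(np.int32)],1); d=cv2.dilate(d,np.ones((5,5)))
        m&=d
        n,l,st,ce=cv2.connectedComponentsWithStats(m,connectivity=4); k=1+np.argmax(st[1:,4]); m=(l==k).astype(np.uint8)
        ctr=cv2.findContours(m,cv2.RETR_EXTERNAL,cv2.CHAIN_APPROX_NONE)[0]
        h=cv2.convexHull(max(ctr,key=len)).astype(float)[:,0]
        # resample hull
        f=np.vstack([h,h[:1]]); seg=np.linalg.norm(np.diff(f,axis=0),axis=1); s=np.r_[0,np.cumsum(seg)]
        t=np.arange(0,s[-1],.7); pts=np.c_[np.interp(t,s,f[:,0]),np.interp(t,s,f[:,1])]
        data.append((c,pts))
    def res(p):
        X=np.array([p[0],p[1],p[2] if fixz is None else fixz]); r=[]
        for i,(c,pts) in enumerate(data):
            h=hulls(c,'shaft',X)[0]
            r+=[cv2.pointPolygonTest(h,(float(x),float(y)),True)-p[3+i] for x,y in pts]
        return np.array(r)
    s=least_squares(res,np.r_[X0,[.5]*len(data)],loss='soft_l1',f_scale=.7,x_scale=np.r_[[.01]*3,[1]*len(data)],diff_step=1e-3)
    return s.x,np.sqrt(np.mean(s.fun**2))
E
python3 - <<'E'
from h import *
ct,cs=pickle.load(open("c12.pkl","rb"))
for nm,x0,t,s,b in[('green',(.626,.176,.05),(102,100,203,166),(128,35,265,155),None),('blue',(.6265,.0095,.05),(391-260,102,268,166),(395-260,37,312,187),None),('yellow',(.623,-.195,.05),(684-520,97,347,168),(680-520,33,377,236),None)]:
    pt=(t[2]-26+t[0]/5-.4,t[3]-26+t[1]/5-.4);ps=(s[2]-26+s[0]/5-.4,s[3]-26+s[1]/5-.4)
    print(nm,'ends',tri([(ct,pt),(cs,ps)]),onz(ct,pt,.12),onz(cs,ps,.12))
    for z in(None,.05):
        for v in([ct,cs],[ct],[cs]):
            if z is None and len(v)<2: continue
            x,r=fitshaft(v,[(None,0)]*len(v),np.array(x0),z); print('  ',z,len(v),np.round(x,4),round(r,2))
E
```

```text
green ends [0.62470511 0.17460248 0.1214518 ] [0.62412041 0.17561381 0.12      ] [0.62675367 0.17508636 0.12      ]
   None 2 [ 0.6275  0.1786  0.0524 -0.5951 -1.1307] 0.66
   0.05 2 [ 0.6284  0.1794  0.026  -0.6261 -1.113 ] 0.67
   0.05 1 [ 0.628   0.1789  0.05   -0.6136] 0.57
   0.05 1 [ 0.6293  0.1805  0.05   -1.161 ] 0.73
blue ends [0.6235408  0.00844196 0.12395717] [0.62385651 0.00888385 0.12      ] [0.62720279 0.01039175 0.12      ]
   None 2 [ 0.6242  0.009   0.0535  0.6573 -0.2771] 0.57
   0.05 2 [ 0.6253  0.0096  1.9357  0.6807 -0.383 ] 0.64
   0.05 1 [0.6252 0.0087 0.6786 0.6238] 0.36
   0.05 1 [ 0.6266  0.0112  0.0548 -0.3475] 0.64
yellow ends [ 0.62161342 -0.1936496   0.1241571 ] [ 0.62225185 -0.19434474  0.12      ] [ 0.62512237 -0.19260193  0.12      ]
   None 2 [ 0.621  -0.1939  0.0548  1.6151  0.0479] 0.82
   0.05 2 [ 0.6227 -0.1934  1.3597  1.6699 -0.1481] 0.91
   0.05 1 [ 0.6206 -0.1935  0.05    1.7315] 0.86
   0.05 1 [ 0.625  -0.1926  0.05   -0.0041] 0.64
```

play_rows(rows=[[[0.02, -0.033, -0.174, 5.8, 0, 0, 0.087], [0.03, -0.033, -0.174, 5.8, 0, 0, 0.087], [0.03, -0.033, -0.174, 5.8, 0, 0, 0.087], [0.03, -0.033, -0.174, 5.8, 0, 0, 0.087], [0.05, -0.033, -0.174, 5.8, 0, 0, 0.087], [0.08, -0.033, -0.174, 5.8, 0, 0, 0.087], [0.1, -0.033, -0.174, 5.8, 0, 0, 0.087], [0.1, -0.033, -0.174, 5.8, 0, 0, 0.087], [0.1, -0.033, -0.174, 5.8, 0, 0, 0.087]]])

```text
time_s: 26.1
position: [0.4604, 0.1682, 0.1011]
tcp_rot: [[-0.002, -1.0, 0.0], [-0.0, 0.0, 1.0], [-1.0, 0.002, -0.0]]
force: [0.7, -0.3, 0.0]
opening: 0.996
```

```bash
python3 - <<'E'
from h import *
go((.463,.169,.027,90))
c=cap("side","s13"); cap("wrist","w13")
E
```

```text
t 26.1 pos [0.4604, 0.1682, 0.1011] yaw 89.98 down [-0.0022, -0.0, -1.0] F [0.7, -0.3, 0.0] open 86.6 q [7.0, 31.3, 107.5, 0.0, 41.3, -83.0]
  row [0.0741, -0.0028, 0.0008] [-0.02, -0.0, -0.12] dyaw 0.02
```

View pics/s13.png

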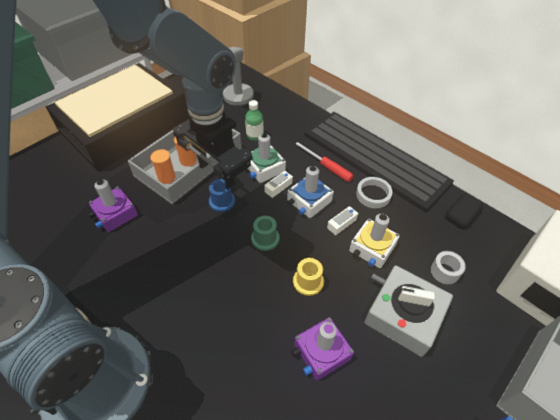

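View pics/w13.png

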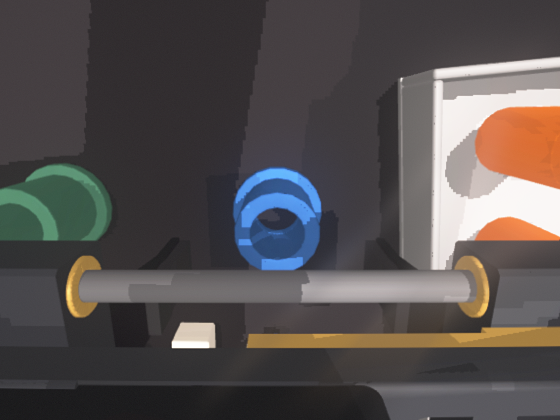

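play_rows(rows=[[[0.02, -0.003, 0.001, 0, 0, 0, 0.087], [0.04, -0.003, 0.001, 0, 0, 0, 0.087], [0.06, -0.003, 0.001, 0, 0, 0, 0.087], [0.073, -0.003, 0.001, 0, 0, 0, 0.087], [0.073, -0.003, 0.001, 0, 0, 0, 0.087], [0.073, -0.003, 0.001, 0, 0, 0, 0.065], [0.073, -0.003, 0.001, 0, 0, 0, 0.055], [0.073, -0.003, 0.001, 0, 0, 0, 0.045], [0.073, -0.003, 0.001, 0, 0, 0, 0.035], [0.073, -0.003, 0.001, 0, 0, 0, 0.035], [0.073, -0.003, 0.001, 0, 0, 0, 0.035]]])

```text
time_s: 27.3
position: [0.4651, 0.1694, 0.0299]
tcp_rot: [[0.003, -1.0, -0.0], [0.0, -0.0, 1.0], [-1.0, -0.003, 0.0]]
force: [-0.3, -0.1, 4.0]
opening: 0.61
```

```bash
python3 - <<'E'
from h import *
go()
E
```

```text
t 27.3 pos [0.4651, 0.1694, 0.0299] yaw 90.0 down [0.0027, 0.0004, -1.0] F [-0.3, -0.1, 4.0] open 53.1 q [7.0, 39.4, 109.0, 0.0, 31.5, -83.0]
```

play_rows(rows=[[[-0.015, 0, 0, 0, 0, 0, 0.035], [-0.04, 0, 0, 0, 0, 0, 0.035], [-0.08, 0, 0, 0, 0, 0, 0.035], [-0.12, 0, 0, 0, 0, 0, 0.035], [-0.15, 0, 0, 0, 0, 0, 0.035], [-0.15, 0, 0, 0, 0, 0, 0.035], [-0.15, 0, 0, 0, 0, 0, 0.035]]])

```text
time_s: 28.0
position: [0.4643, 0.1694, 0.1796]
tcp_rot: [[0.003, -1.0, 0.0], [0.001, 0.0, 1.0], [-1.0, -0.003, 0.001]]
force: [-0.1, -0.3, -2.3]
opening: 0.609
```

```bash
python3 - <<'E'
from h import *
go((.6276,.009,.18,90))
E
```

```text
t 28.0 pos [0.4643, 0.1694, 0.1796] yaw 89.98 down [0.0026, 0.0006, -1.0] F [-0.1, -0.3, -2.3] open 52.9 q [7.1, 23.8, 103.3, 0.0, 52.8, -82.9]
  row [-0.0, -0.1634, -0.1603] [-0.02, 0.04, 0.15] dyaw 0.02
```

play_rows(rows=[[[0, -0.02, -0.02, 0, 0, 0, 0.035], [0, -0.05, -0.05, 0, 0, 0, 0.035], [0, -0.08, -0.08, 0, 0, 0, 0.035], [0, -0.115, -0.113, 0, 0, 0, 0.035], [0, -0.14, -0.14, 0, 0, 0, 0.035], [0, -0.163, -0.16, 0, 0, 0, 0.035], [0, -0.163, -0.16, 0, 0, 0, 0.035], [0.01, -0.163, -0.16, 0, 0, 0.15, 0.035], [0.02, -0.163, -0.16, 0, 0, 0.15, 0.035], [0.02, -0.163, -0.16, 0, 0, 0.15, 0.035], [0.02, -0.163, -0.16, 0, 0, 0.15, 0.035]]])

```text
time_s: 29.1
position: [0.6262, 0.0104, 0.1587]
tcp_rot: [[-0.003, -1.0, -0.001], [0.001, -0.001, 1.0], [-1.0, 0.003, 0.001]]
force: [0.3, -0.2, -1.2]
opening: 0.611
```

```bash
python3 - <<'E'
from h import *
go((.6276,.009,.16,90))
c=cap("side","s14"); cap("wrist","w14"); pickle.dump(c,open("c14.pkl","wb"))
cv2.imwrite("pics/s14z.png",cv2.resize(c["pixels"][120:230,250:380,::-1],None,fx=5,fy=5,interpolation=cv2.INTER_CUBIC))
E
```

```text
t 29.1 pos [0.6262, 0.0104, 0.1587] yaw 90.05 down [-0.0033, 0.001, -1.0] F [0.3, -0.2, -1.2] open 53.2 q [-9.3, 34.6, 85.2, 0.0, 60.4, -99.3]
  row [-0.0013, -0.0014, -0.0014] [0.05, 0.06, -0.19] dyaw -0.05
```

View pics/s14z.png

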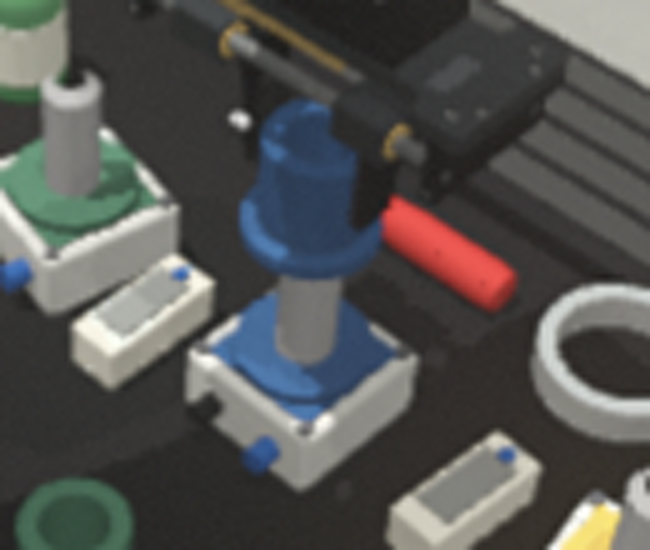

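View pics/w14.png

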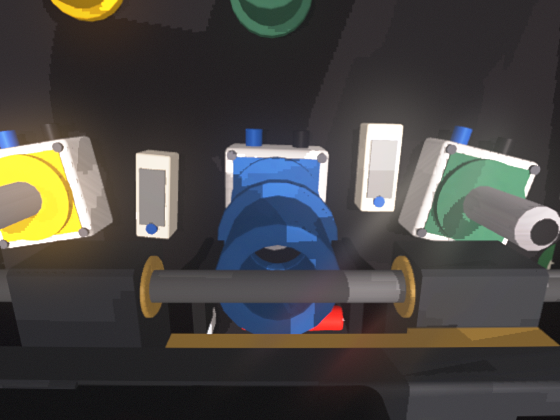

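```bash
python3 - <<'E'
from h import *
c=pickle.load(open("c14.pkl","rb"))
px=(250+310/5,120+200/5)
m=cmask(c,'blue',px,22)
z=.1288
x,r,n=fit([c],'sleeve','blue',[px],np.array([.626,.0104,z]),fixz=z);print(x,r,n)
xs,r=fitshaft([c],[(None,0)],np.array([.6265,.0105,.05]),.05);print(xs,r)
# overlay
im=c["pixels"][:,:,::-1].copy(); im=cv2.resize(im,None,fx=5,fy=5,interpolation=cv2.INTER_CUBIC)
for sh,X,col in(('sleeve',np.array([x[0],x[1],z]),(0,0,255)),('shaft',np.array([xs[0],xs[1],.05]),(0,255,255)),('shaft',np.array([.6266,.0112,.05]),(255,255,0))):
    for h in hulls(c,sh,X): cv2.polylines(im,[np.round((h+.5)*5-.5).astype(np.int32)],True,col,1)
cv2.imwrite("pics/ov.png",im[600:1150,1250:1900])
E
```

```text
[0.61969251 0.01416288 0.1288     2.57938795] 1.6956095510348912 [648]
[ 0.62722296  0.01169608  0.041061   -0.06055311] 1.7999366931631522
```

View pics/ov.png

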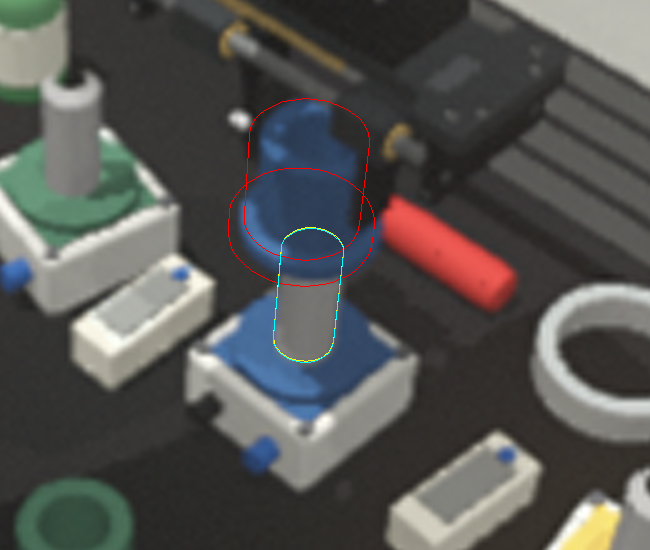

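```bash
cat >> h.py <<'E'
SHAPE['flange']=[[(.034,0),(.034,.01)]]
def fitpts(c,shape,pts,X0,z):
    f=lambda p:np.array([cv2.pointPolygonTest(hulls(c,shape,np.array([p[0],p[1],z]))[0],(float(u),float(v)),True) for u,v in pts])
    s=least_squares(f,X0[:2],x_scale=.01,diff_step=1e-3); return s.x,np.round(s.fun,2)
def overlay(c,items,box,f,name):
    im=cv2.resize(c["pixels"][:,:,::-1],None,fx=f,fy=f,interpolation=cv2.INTER_CUBIC)
    for sh,X,col in items:
        for h in hulls(c,sh,np.array(X)): cv2.polylines(im,[np.round((h+.5)*f-.5).astype(np.int32)],True,col,1)
    cv2.imwrite(f"pics/{name}.png",im[box[1]*f:box[3]*f,box[0]*f:box[2]*f])
E
python3 - <<'E'
from h import *
c=pickle.load(open("c14.pkl","rb")); z=.1288
pts=[(240,215),(246,240),(260,258),(285,273),(311,278),(340,273),(365,258),(380,238)]
pts=[((u+.5)/5-.5+250,(v+.5)/5-.5+120) for u,v in pts]
x,r=fitpts(c,'flange',pts,[.626,.0104],z); print(x,r)
overlay(c,[('sleeve',[x[0],x[1],z],(0,0,255)),('shaft',[.6266,.0112,.05],(255,255,0))],(250,120,380,230),5,"ov2")
E
```

```text
[0.62781137 0.01452547] [ 0.13  0.43  0.14 -0.28 -0.4  -0.03  0.43  0.21]
```

View pics/ov2.png

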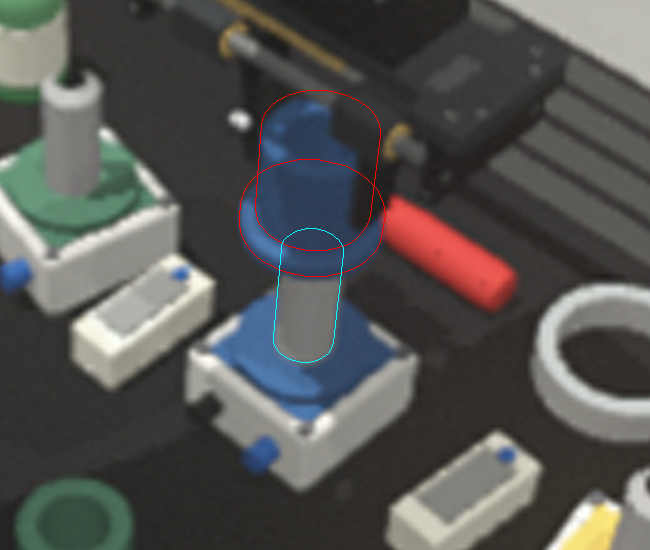

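```bash
python3 - <<'E'
from h import *
c=cap("wrist"); pickle.dump(c,open("w14.pkl","wb")); go()
overlay(c,[('sleeve',[.6262-.0022,.0104,.1288],(0,0,255)),('shaft',[.6255,.0096,.05],(255,255,0))],(200,130,360,350),4,"ov3")
E
```

```text
t 29.25 pos [0.6276, 0.0098, 0.1602] yaw 90.03 down [0.0001, 0.0004, -1.0] F [-0.2, -0.5, -1.1] open 53.4 q [-9.3, 34.6, 85.1, 0.0, 60.4, -99.3]
```

View pics/ov3.png

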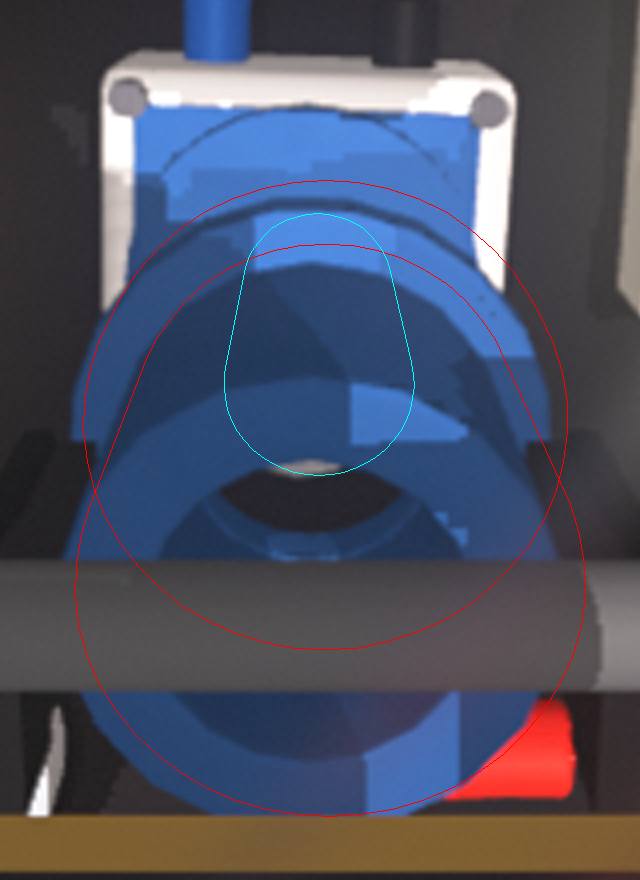

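play_rows(rows=[[[0, 0, -0.001, 0, 0, 0, 0.035], [0.005, 0, -0.001, 0, 0, 0, 0.035], [0.01, 0, -0.001, 0, 0, 0, 0.035], [0.015, 0, -0.001, 0, 0, 0, 0.035], [0.02, 0, -0.001, 0, 0, 0, 0.035], [0.025, 0, -0.001, 0, 0, 0, 0.035], [0.025, 0, -0.001, 0, 0, 0, 0.035]]])

```text
time_s: 29.95
position: [0.6268, 0.0084, 0.1336]
tcp_rot: [[-0.003, -1.0, 0.0], [0.001, 0.0, 1.0], [-1.0, 0.003, 0.001]]
force: [0.1, -0.3, -1.2]
opening: 0.612
```

```bash
python3 - <<'E'
from h import *
go(); c=cap("side","s15")
cv2.imwrite("pics/s15z.png",cv2.resize(c["pixels"][120:230,250:380,::-1],None,fx=5,fy=5,interpolation=cv2.INTER_CUBIC))
E
```

```text
t 29.95 pos [0.6268, 0.0084, 0.1336] yaw 89.98 down [-0.0027, 0.0008, -1.0] F [0.1, -0.3, -1.2] open 53.3 q [-9.4, 36.5, 86.2, 0.0, 57.4, -99.4]
```

View pics/s15z.png

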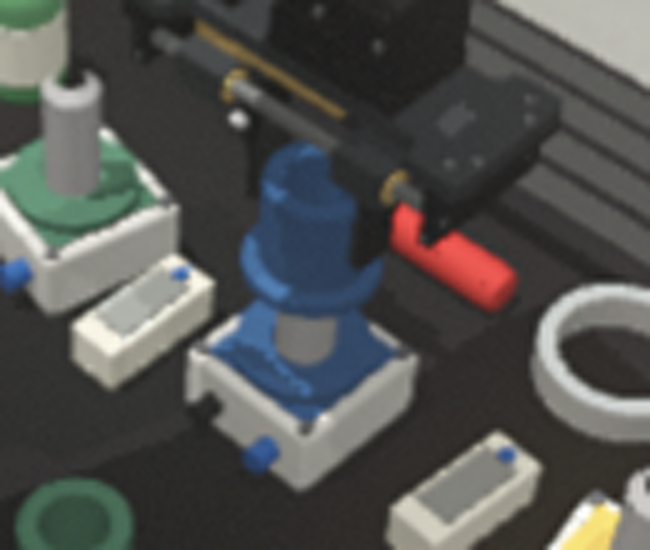

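play_rows(rows=[[[0.007, 0, 0, 0, 0, 0, 0.035], [0.014, 0, 0, 0, 0, 0, 0.035], [0.021, 0, 0, 0, 0, 0, 0.035], [0.028, 0, 0, 0, 0, 0, 0.035], [0.035, 0, 0, 0, 0, 0, 0.035], [0.041, 0, 0, 0, 0, 0, 0.035], [0.045, 0, 0, 0, 0, 0, 0.035], [0.047, 0, 0, 0, 0, 0, 0.035], [0.049, 0, 0, 0, 0, 0, 0.035], [0.05, 0, 0, 0, 0, 0, 0.035], [0.05, 0, 0, 0, 0, 0, 0.035], [0.05, 0, 0, 0, 0, 0, 0.035]]])

```text
time_s: 31.2
position: [0.6276, 0.0083, 0.085]
tcp_rot: [[-0.0, -1.0, 0.0], [0.0, 0.0, 1.0], [-1.0, 0.0, 0.0]]
force: [-0.4, -0.3, -0.9]
opening: 0.605
```

```bash
python3 - <<'E'
from h import *
go()
E
```

```text
t 31.2 pos [0.6276, 0.0083, 0.085] yaw 89.98 down [-0.0001, 0.0004, -1.0] F [-0.4, -0.3, -0.9] open 52.6 q [-9.4, 40.3, 87.9, 0.0, 51.8, -99.4]
```

play_rows(rows=[[[0.001, 0, 0, 0, 0, 0, 0.035], [0.002, 0, 0, 0, 0, 0, 0.035], [0.003, 0, 0, 0, 0, 0, 0.035], [0.004, 0, 0, 0, 0, 0, 0.035], [0.005, 0, 0, 0, 0, 0, 0.035], [0.0055, 0, 0, 0, 0, 0, 0.035], [0.0055, 0, 0, 0, 0, 0, 0.035]]])

```text
time_s: 31.9
position: [0.6274, 0.0084, 0.08]
tcp_rot: [[-0.001, -1.0, 0.0], [0.0, 0.0, 1.0], [-1.0, 0.001, 0.0]]
force: [-1.7, 0.6, 4.8]
opening: 0.611
```

```bash
python3 - <<'E'
from h import *
go()
E
```

```text
t 31.9 pos [0.6274, 0.0084, 0.08] yaw 89.99 down [-0.0006, 0.0004, -1.0] F [-1.7, 0.6, 4.8] open 53.1 q [-9.4, 40.7, 88.0, 0.0, 51.3, -99.4]
```

play_rows(rows=[[[0, 0, 0, 0, 0, 0, 0.052], [0, 0, 0, 0, 0, 0, 0.06], [0, 0, 0, 0, 0, 0, 0.07], [0, 0, 0, 0, 0, 0, 0.08], [0, 0, 0, 0, 0, 0, 0.085], [0, 0, 0, 0, 0, 0, 0.085], [-0.03, 0, 0, 0, 0, 0, 0.087], [-0.07, 0, 0, 0, 0, 0, 0.087], [-0.1, 0, 0, 0, 0, 0, 0.087], [-0.1, 0, 0, 0, 0, 0, 0.087], [-0.1, 0, 0, 0, 0, 0, 0.087]]])

```text
time_s: 33.0
position: [0.6277, 0.0083, 0.1798]
tcp_rot: [[0.001, -1.0, 0.0], [0.0, 0.0, 1.0], [-1.0, -0.001, 0.0]]
force: [0.2, -0.5, 0.3]
opening: 1.004
```

```bash
python3 - <<'E'
from h import *
go((.46,.0055,.1,90))
c=cap("side","s16");ct=cap("top","t16")
for sh,col,a,b in [('sleeve','green',(269,231),(265,233)),('sleeve','yellow',(327,236),(310,276))]:
    for z in(None,0):
        try: print(col,fit([ct,c],sh,col,[a,b],np.array([.45,{'blue':.17,'green':.005,'yellow':-.145}[col],0]),fixz=z))
        except Exception as e: print(e)
E
```

```text
t 33.0 pos [0.6277, 0.0083, 0.1798] yaw 89.98 down [0.0007, 0.0003, -1.0] F [0.2, -0.5, 0.3] open 87.4 q [-9.4, 33.2, 84.1, 0.0, 62.7, -99.4]
  row [0.0797, 0.1677, -0.0029] [-0.02, 0.02, 0.04] dyaw 0.02
green (array([  0.47613083,   0.0227538 ,  -0.03240737, -15.86498144,
         0.24325467]), np.float64(0.3418076290404181), [1, 766])
green (array([ 4.60753554e-01,  6.08243495e-03,  1.51983574e-02, -1.16320103e+01,
        8.62267377e-01]), np.float64(0.3572185283496513), [1, 766])
yellow (array([ 0.44518369, -0.1460181 ,  0.00445743, -0.39123803,  0.53944118]), np.float64(0.487579046590351), [556, 936])
yellow (array([ 0.44631798, -0.14546927,  0.0200675 , -0.49282413,  0.42363222]), np.float64(0.6303062336808066), [556, 936])
```

View pics/s16.png

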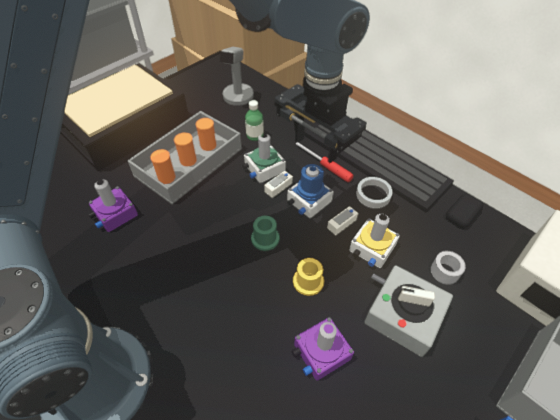

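play_rows(rows=[[[0, 0.04, -0.001, 0, 0, 0, 0.087], [0, 0.09, -0.002, 0, 0, 0, 0.087], [0, 0.13, -0.003, 0, 0, 0, 0.087], [0.02, 0.166, -0.003, 0, 0, 0, 0.087], [0.05, 0.166, -0.003, 0, 0, 0, 0.087], [0.08, 0.166, -0.003, 0, 0, 0, 0.087], [0.08, 0.166, -0.003, 0, 0, 0, 0.087], [0.08, 0.166, -0.003, 0, 0, 0, 0.087]]])

```text
time_s: 33.9
position: [0.4607, 0.0055, 0.0985]
tcp_rot: [[-0.004, -1.0, 0.0], [0.001, 0.0, 1.0], [-1.0, 0.004, 0.001]]
force: [-0.1, 0.2, 0.6]
opening: 0.998
```

```bash
python3 - <<'E'
from h import *
go((.462,.0055,.028,90))
cap("wrist","w17")
E
```

```text
t 33.9 pos [0.4607, 0.0055, 0.0985] yaw 89.98 down [-0.004, 0.0013, -1.0] F [-0.1, 0.2, 0.6] open 86.8 q [-13.3, 30.2, 111.6, 0.0, 38.4, -103.3]
  row [0.0705, -0.0016, -0.0001] [-0.02, 0.07, -0.23] dyaw 0.02
```

View pics/w17.png

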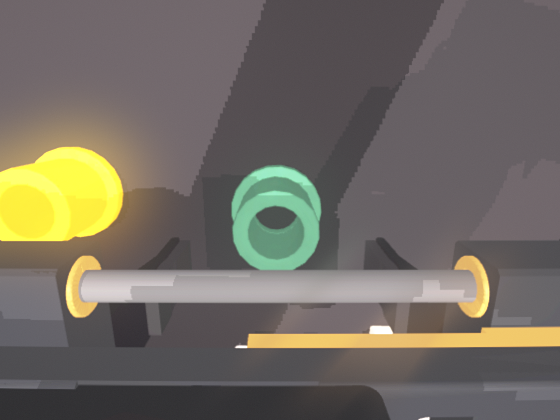

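play_rows(rows=[[[0.02, -0.002, 0, 0, 0, 0, 0.087], [0.04, -0.002, 0, 0, 0, 0, 0.087], [0.06, -0.002, 0, 0, 0, 0, 0.087], [0.071, -0.002, 0, 0, 0, 0, 0.087], [0.071, -0.002, 0, 0, 0, 0, 0.087], [0.071, -0.002, 0, 0, 0, 0, 0.065], [0.071, -0.002, 0, 0, 0, 0, 0.055], [0.071, -0.002, 0, 0, 0, 0, 0.045], [0.071, -0.002, 0, 0, 0, 0, 0.035], [0.071, -0.002, 0, 0, 0, 0, 0.035], [0.071, -0.002, 0, 0, 0, 0, 0.035], [0.071, -0.002, 0, 0, 0, 0, 0.035]]])

```text
time_s: 35.15
position: [0.4637, 0.0053, 0.0287]
tcp_rot: [[0.0, -1.0, 0.0], [0.0, 0.0, 1.0], [-1.0, -0.0, 0.0]]
force: [0.1, -0.6, 4.4]
opening: 0.604
```

play_rows(rows=[[[0, 0, 0, 0, 0, 0, 0.035], [-0.015, 0, 0, 0, 0, 0, 0.035], [-0.04, 0, 0, 0, 0, 0, 0.035], [-0.08, 0, 0, 0, 0, 0, 0.035], [-0.12, 0, 0, 0, 0, 0, 0.035], [-0.15, 0, 0, 0, 0, 0, 0.035], [-0.15, 0, 0, 0, 0, 0, 0.035], [-0.15, 0, 0, 0, 0, 0, 0.035]]])

```text
time_s: 35.95
position: [0.4632, 0.0055, 0.1783]
tcp_rot: [[-0.0, -1.0, 0.0], [0.0, 0.0, 1.0], [-1.0, 0.0, 0.0]]
force: [0.4, -0.2, -1.9]
opening: 0.608
```

```bash
python3 - <<'E'
from h import *
go((.6280,.1755,.18,90))
E
```

```text
t 35.95 pos [0.4632, 0.0055, 0.1783] yaw 89.99 down [-0.0004, 0.0005, -1.0] F [0.4, -0.2, -1.9] open 52.9 q [-13.2, 21.8, 107.4, 0.0, 50.8, -103.2]
  row [-0.0017, -0.1648, 0.17] [-0.01, 0.03, -0.02] dyaw 0.01
```

play_rows(rows=[[[0, -0.02, 0.02, 0, 0, 0, 0.035], [0, -0.05, 0.05, 0, 0, 0, 0.035], [0, -0.08, 0.08, 0, 0, 0, 0.035], [0, -0.115, 0.12, 0, 0, 0, 0.035], [0, -0.14, 0.145, 0, 0, 0, 0.035], [0, -0.165, 0.17, 0, 0, 0, 0.035], [0, -0.165, 0.17, 0, 0, 0, 0.035], [0.01, -0.165, 0.17, 0, 0, 0, 0.035], [0.02, -0.165, 0.17, 0, 0, 0, 0.035], [0.02, -0.165, 0.17, 0, 0, 0, 0.035], [0.02, -0.165, 0.17, 0, 0, 0, 0.035], [0.02, -0.165, 0.17, 0, 0, 0, 0.035]]])

```text
time_s: 37.15
position: [0.6285, 0.1747, 0.1586]
tcp_rot: [[-0.0, -1.0, 0.001], [0.0, 0.001, 1.0], [-1.0, 0.0, 0.0]]
force: [0.8, -0.5, -1.0]
opening: 0.603
```

```bash
python3 - <<'E'
from h import *
go((.6285,.175,.16,90))
c=cap("side","s18")
cv2.imwrite("pics/s18z.png",cv2.resize(c["pixels"][90:200,205:335,::-1],None,fx=5,fy=5,interpolation=cv2.INTER_CUBIC))
c=cap("wrist");p=read_state()["position"];print(p);pickle.dump(c,open("w18.pkl","wb"))
overlay(c,[('sleeve',[p[0]-.003,p[1],p[2]-.0287],(0,0,255)),('shaft',[.6255,.175,.05],(255,255,0))],(200,130,360,330),4,"ov18")
E
```

```text
t 37.15 pos [0.6285, 0.1747, 0.1586] yaw 89.93 down [-0.0004, 0.0005, -1.0] F [0.8, -0.5, -1.0] open 52.5 q [5.7, 36.4, 81.3, 0.0, 62.3, -84.2]
  row [-0.0014, -0.0, 0.0003] [-0.07, 0.03, -0.02] dyaw 0.07
[0.62881787 0.17494714 0.15899462]
```

View pics/s18z.png

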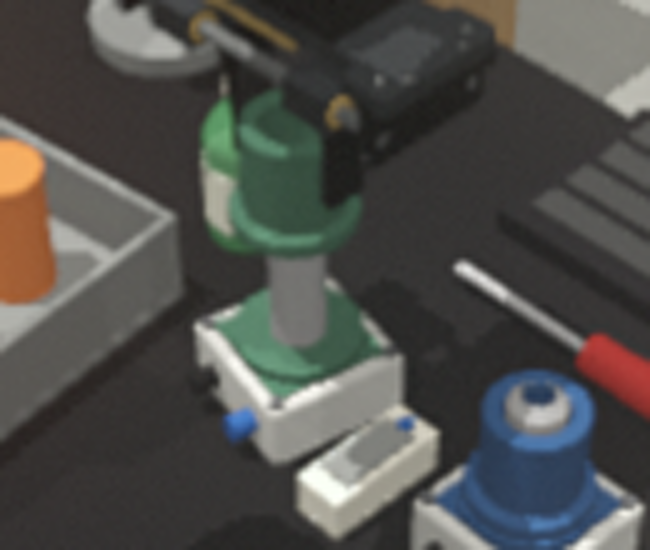

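View pics/ov18.png

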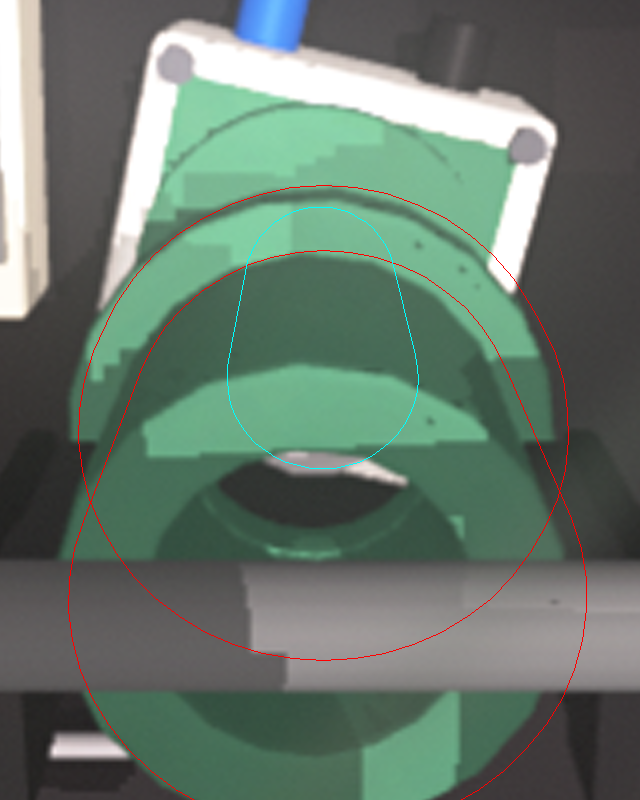

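play_rows(rows=[[[0, 0, -0.0007, 0, 0, 0, 0.035], [0.005, 0, -0.0007, 0, 0, 0, 0.035], [0.01, 0, -0.0007, 0, 0, 0, 0.035], [0.015, 0, -0.0007, 0, 0, 0, 0.035], [0.02, 0, -0.0007, 0, 0, 0, 0.035], [0.025, 0, -0.0007, 0, 0, 0, 0.035], [0.025, 0, -0.0007, 0, 0, 0, 0.035]]])

```text
time_s: 37.95
position: [0.6279, 0.1746, 0.1322]
tcp_rot: [[-0.003, -1.0, 0.0], [0.0, 0.0, 1.0], [-1.0, 0.003, 0.0]]
force: [-0.0, -0.5, -2.5]
opening: 0.606
```

```bash
python3 - <<'E'
from h import *
go(); c=cap("side","s19")
cv2.imwrite("pics/s19z.png",cv2.resize(c["pixels"][90:200,205:335,::-1],None,fx=5,fy=5,interpolation=cv2.INTER_CUBIC))
E
```

```text
t 37.95 pos [0.6279, 0.1746, 0.1322] yaw 89.98 down [-0.0027, 0.0003, -1.0] F [-0.0, -0.5, -2.5] open 52.7 q [5.7, 38.3, 82.4, 0.0, 59.5, -84.3]
```

View pics/s19z.png

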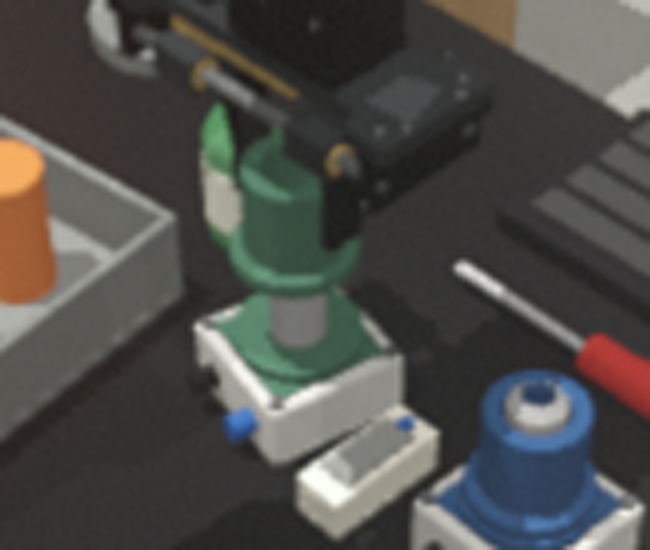

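play_rows(rows=[[[0.007, 0, -0.0005, 0, 0, 0, 0.035], [0.014, 0, -0.0005, 0, 0, 0, 0.035], [0.021, 0, -0.0005, 0, 0, 0, 0.035], [0.028, 0, -0.0005, 0, 0, 0, 0.035], [0.035, 0, -0.0005, 0, 0, 0, 0.035], [0.041, 0, -0.0005, 0, 0, 0, 0.035], [0.045, 0, -0.0005, 0, 0, 0, 0.035], [0.047, 0, -0.0005, 0, 0, 0, 0.035], [0.049, 0, -0.0005, 0, 0, 0, 0.035], [0.05, 0, -0.0005, 0, 0, 0, 0.035], [0.05, 0, -0.0005, 0, 0, 0, 0.035], [0.05, 0, -0.0005, 0, 0, 0, 0.035]]])

```text
time_s: 39.2
position: [0.6287, 0.1742, 0.0836]
tcp_rot: [[-0.0, -1.0, 0.0], [0.001, 0.0, 1.0], [-1.0, 0.0, 0.001]]
force: [0.5, 0.2, -1.0]
opening: 0.604
```

play_rows(rows=[[[0.001, 0, 0, 0, 0, 0, 0.035], [0.002, 0, 0, 0, 0, 0, 0.035], [0.003, 0, 0, 0, 0, 0, 0.035], [0.004, 0, 0, 0, 0, 0, 0.035], [0.005, 0, 0, 0, 0, 0, 0.035], [0.0055, 0, 0, 0, 0, 0, 0.035], [0.0055, 0, 0, 0, 0, 0, 0.035]]])

```text
time_s: 39.9
position: [0.6285, 0.1742, 0.0787]
tcp_rot: [[-0.0, -1.0, 0.0], [0.0, 0.0, 1.0], [-1.0, 0.0, 0.0]]
force: [-1.9, -0.2, 4.6]
opening: 0.604
```

```bash
python3 - <<'E'
from h import *
go()
E
```

```text
t 39.9 pos [0.6285, 0.1742, 0.0787] yaw 89.99 down [-0.0005, 0.0004, -1.0] F [-1.9, -0.2, 4.6] open 52.5 q [5.7, 42.3, 84.2, 0.0, 53.5, -84.3]
```

Seated (z matches expectation, contact force 4.6 N). Release and go to yellow.

play_rows(rows=[[[0, 0, 0, 0, 0, 0, 0.052], [0, 0, 0, 0, 0, 0, 0.06], [0, 0, 0, 0, 0, 0, 0.07], [0, 0, 0, 0, 0, 0, 0.08], [0, 0, 0, 0, 0, 0, 0.085], [0, 0, 0, 0, 0, 0, 0.085], [-0.03, 0, 0, 0, 0, 0, 0.087], [-0.07, 0, 0, 0, 0, 0, 0.087], [-0.1, 0, 0, 0, 0, 0, 0.087], [-0.1, 0, 0, 0, 0, 0, 0.087], [-0.1, 0, 0, 0, 0, 0, 0.087]]])

```text
time_s: 41.0
position: [0.6288, 0.1742, 0.1786]
tcp_rot: [[0.001, -1.0, 0.0], [0.001, 0.0, 1.0], [-1.0, -0.001, 0.001]]
force: [-0.7, 0.3, 0.6]
opening: 0.997
```

```bash
python3 - <<'E'
from h import *
c=cap("side","s20");ct=cap("top","t20")
for z in(None,0):
    x=fit([ct,c],'sleeve','yellow',[(327,236),(310,276)],np.array([.446,-.1455,0]),fixz=z);print(x)
go((.4487,-.1455,.18,90))
E
```

```text
(array([ 0.44572888, -0.14589077,  0.00448479, -0.57203037,  0.40503576]), np.float64(0.4112770555627194), [583, 948])
(array([ 0.44684653, -0.14536101, -2.81542074, -0.66188521,  0.30520148]), np.float64(0.5718940293593315), [583, 948])
t 41.1 pos [0.6275, 0.174, 0.1765] yaw 89.98 down [-0.0034, 0.0002, -1.0] F [-0.2, 0.4, -0.2] open 86.8 q [5.7, 35.2, 80.5, 0.0, 64.5, -84.3]
  row [-0.003, 0.1787, -0.3195] [-0.02, 0.01, -0.2] dyaw 0.02
```

View pics/s20.png

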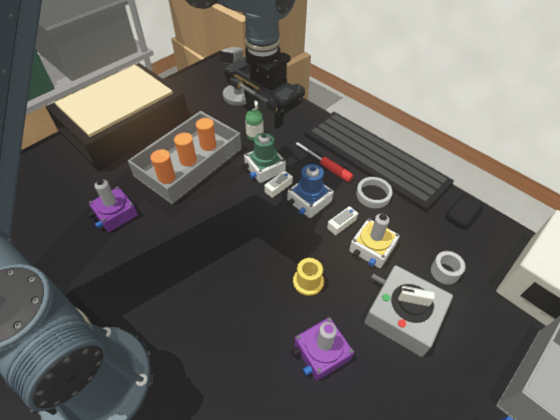

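play_rows(rows=[[[0, 0.02, -0.04, 0, 0, 0, 0.087], [0, 0.179, -0.32, 0, 0, 0, 0.087], [0, 0.179, -0.32, 0, 0, 0, 0.087], [0, 0.179, -0.32, 0, 0, 0, 0.087], [0, 0.179, -0.32, 0, 0, 0, 0.087], [0, 0.179, -0.32, 0, 0, 0, 0.087], [0, 0.179, -0.32, 0, 0, 0, 0.087], [0, 0.179, -0.32, 0, 0, 0, 0.087], [0.02, 0.179, -0.32, 0, 0, 0, 0.087], [0.05, 0.179, -0.32, 0, 0, 0, 0.087], [0.077, 0.179, -0.32, 0, 0, 0, 0.087], [0.077, 0.179, -0.32, 0, 0, 0, 0.087]]])

```text
time_s: 42.3
position: [0.4462, -0.1442, 0.0972]
tcp_rot: [[-0.009, -1.0, 0.001], [0.006, 0.001, 1.0], [-1.0, 0.009, 0.006]]
force: [-0.8, 0.6, -0.1]
opening: 0.999
```

```bash
python3 - <<'E'
from h import *
cap("wrist","w21")
go((.4487,-.1455,.028,90))
E
```

```text
t 42.35 pos [0.4475, -0.1447, 0.0987] yaw 89.97 down [-0.0064, 0.0041, -1.0] F [0.2, 0.3, 0.9] open 86.7 q [-31.6, 30.7, 110.1, 0.0, 39.6, -121.6]
  row [0.0707, -0.0017, -0.001] [-0.03, 0.23, -0.37] dyaw 0.03
```

View pics/w21.png

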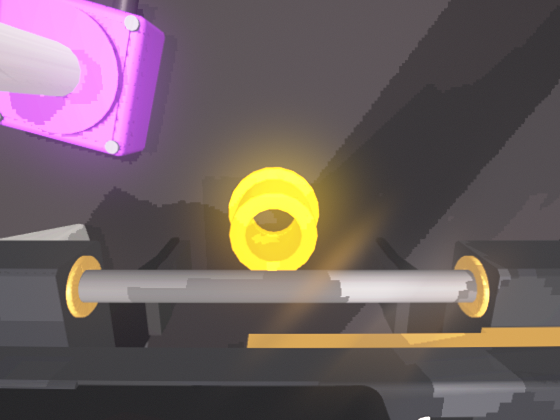

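play_rows(rows=[[[0.02, -0.0005, -0.001, 0, 0, 0, 0.087], [0.04, -0.0005, -0.001, 0, 0, 0, 0.087], [0.06, -0.0005, -0.001, 0, 0, 0, 0.087], [0.071, -0.0005, -0.001, 0, 0, 0, 0.087], [0.071, -0.0005, -0.001, 0, 0, 0, 0.087], [0.071, -0.0005, -0.001, 0, 0, 0, 0.065], [0.071, -0.0005, -0.001, 0, 0, 0, 0.055], [0.071, -0.0005, -0.001, 0, 0, 0, 0.045], [0.071, -0.0005, -0.001, 0, 0, 0, 0.035], [0.071, -0.0005, -0.001, 0, 0, 0, 0.035], [0.071, -0.0005, -0.001, 0, 0, 0, 0.035], [0.071, -0.0005, -0.001, 0, 0, 0, 0.035]]])

```text
time_s: 43.55
position: [0.45, -0.1468, 0.0302]
tcp_rot: [[-0.0, -1.0, 0.0], [0.0, 0.0, 1.0], [-1.0, 0.0, 0.0]]
force: [-0.8, -0.5, 4.2]
opening: 0.625
```

play_rows(rows=[[[0, 0, 0, 0, 0, 0, 0.035], [-0.015, 0, 0, 0, 0, 0, 0.035], [-0.04, 0, 0, 0, 0, 0, 0.035], [-0.08, 0, 0, 0, 0, 0, 0.035], [-0.12, 0, 0, 0, 0, 0, 0.035], [-0.15, 0, 0, 0, 0, 0, 0.035], [-0.15, 0, 0, 0, 0, 0, 0.035], [-0.15, 0, 0, 0, 0, 0, 0.035]]])

```text
time_s: 44.35
position: [0.4496, -0.1466, 0.1796]
tcp_rot: [[-0.001, -1.0, 0.0], [0.0, 0.0, 1.0], [-1.0, 0.001, 0.0]]
force: [0.0, 1.2, -2.1]
opening: 0.618
```

```bash
python3 - <<'E'
from h import *
go((.6258,-.1948,.18,90))
E
```

```text
t 44.35 pos [0.4496, -0.1466, 0.1796] yaw 89.98 down [-0.0006, 0.0005, -1.0] F [0.0, 1.2, -2.1] open 53.8 q [-31.6, 22.4, 106.0, 0.0, 51.6, -121.6]
  row [-0.0006, -0.1762, -0.0481] [-0.02, 0.03, -0.04] dyaw 0.02
```

play_rows(rows=[[[0, -0.03, -0.008, 0, 0, 0, 0.035], [0, -0.07, -0.019, 0, 0, 0, 0.035], [0, -0.11, -0.03, 0, 0, 0, 0.035], [0, -0.15, -0.041, 0, 0, 0, 0.035], [0, -0.177, -0.048, 0, 0, 0, 0.035], [0, -0.177, -0.048, 0, 0, 0, 0.035], [0.01, -0.177, -0.048, 0, 0, 0, 0.035], [0.02, -0.177, -0.048, 0, 0, 0, 0.035], [0.02, -0.177, -0.048, 0, 0, 0, 0.035], [0.02, -0.177, -0.048, 0, 0, 0, 0.035], [0.02, -0.177, -0.048, 0, 0, 0, 0.035]]])

```text
time_s: 45.45
position: [0.6267, -0.1949, 0.1599]
tcp_rot: [[-0.0, -1.0, 0.0], [0.0, 0.0, 1.0], [-1.0, 0.0, 0.0]]
force: [0.8, 1.0, -1.1]
opening: 0.618
```

```bash
python3 - <<'E'
from h import *
go((.6266,-.1948,.16,90))
c=cap("side","s22")
cv2.imwrite("pics/s22z.png",cv2.resize(c["pixels"][165:275,310:440,::-1],None,fx=5,fy=5,interpolation=cv2.INTER_CUBIC))
c=cap("wrist");p=read_state()["position"];print(p)
overlay(c,[('sleeve',[p[0]-.003,p[1],p[2]-.0302],(0,0,255)),('shaft',[.6237,-.1948,.05],(255,255,0))],(200,130,360,330),4,"ov22")
E
```

```text
t 45.45 pos [0.6267, -0.1949, 0.1599] yaw 89.98 down [-0.0004, 0.0004, -1.0] F [0.8, 1.0, -1.1] open 53.8 q [-27.0, 36.6, 80.6, 0.0, 62.8, -117.0]
  row [-0.0001, 0.0001, 0.0001] [-0.02, 0.02, -0.02] dyaw 0.02
[ 0.6270869  -0.19506047  0.16037229]
```

View pics/s22z.png

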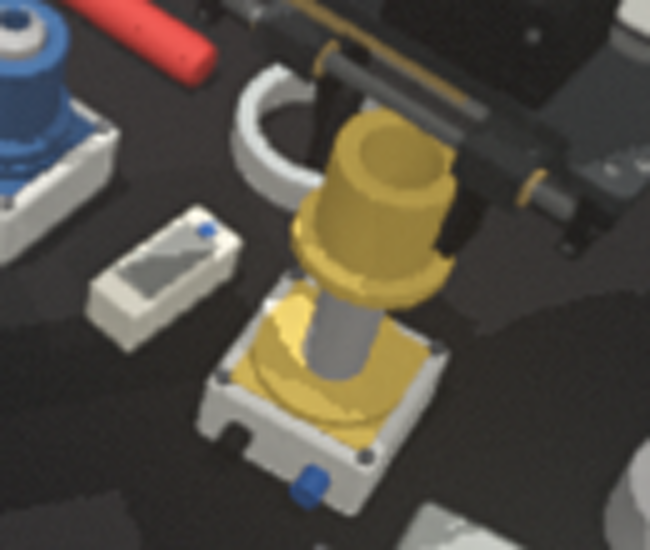

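View pics/ov22.png

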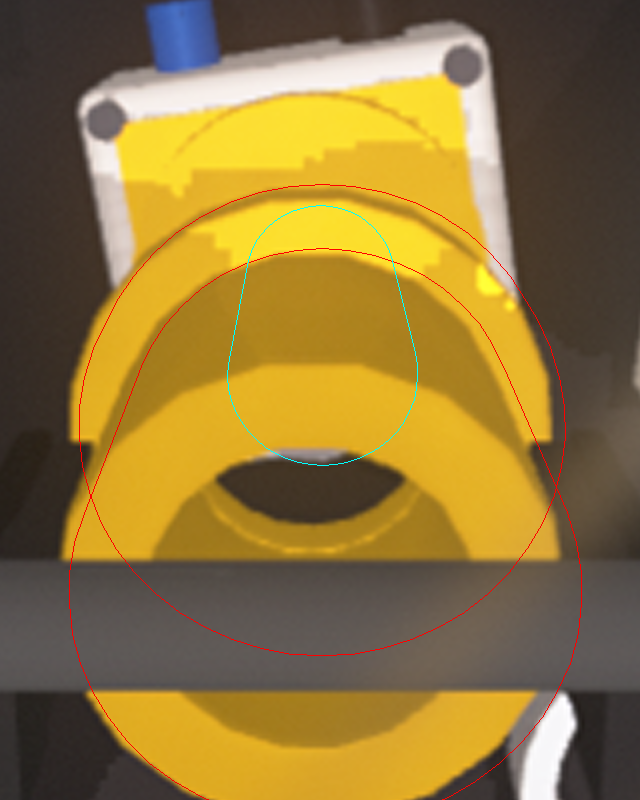

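play_rows(rows=[[[0.005, 0, 0, 0, 0, 0, 0.035], [0.01, 0, 0, 0, 0, 0, 0.035], [0.015, 0, 0, 0, 0, 0, 0.035], [0.02, 0, 0, 0, 0, 0, 0.035], [0.025, 0, 0, 0, 0, 0, 0.035], [0.025, 0, 0, 0, 0, 0, 0.035]]])

```text
time_s: 46.15
position: [0.6263, -0.1946, 0.1335]
tcp_rot: [[-0.003, -1.0, 0.0], [0.001, 0.0, 1.0], [-1.0, 0.003, 0.001]]
force: [0.5, -0.6, -1.6]
opening: 0.62
```

```bash
python3 - <<'E'
from h import *
go(); c=cap("side","s23")
cv2.imwrite("pics/s23z.png",cv2.resize(c["pixels"][165:275,310:440,::-1],None,fx=5,fy=5,interpolation=cv2.INTER_CUBIC))
E
```

```text
t 46.15 pos [0.6263, -0.1946, 0.1335] yaw 89.98 down [-0.0026, 0.0015, -1.0] F [0.5, -0.6, -1.6] open 53.9 q [-27.0, 38.5, 81.7, 0.0, 60.0, -117.0]
```

View pics/s23z.png

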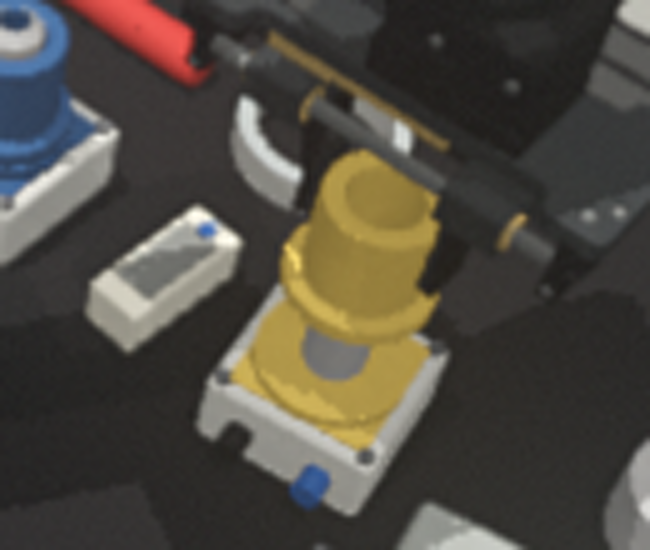

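play_rows(rows=[[[0.007, 0, 0, 0, 0, 0, 0.035], [0.014, 0, 0, 0, 0, 0, 0.035], [0.021, 0, 0, 0, 0, 0, 0.035], [0.028, 0, 0, 0, 0, 0, 0.035], [0.035, 0, 0, 0, 0, 0, 0.035], [0.041, 0, 0, 0, 0, 0, 0.035], [0.045, 0, 0, 0, 0, 0, 0.035], [0.047, 0, 0, 0, 0, 0, 0.035], [0.049, 0, 0, 0, 0, 0, 0.035], [0.05, 0, 0, 0, 0, 0, 0.035], [0.05, 0, 0, 0, 0, 0, 0.035], [0.05, 0, 0, 0, 0, 0, 0.035]]])

```text
time_s: 47.4
position: [0.627, -0.1949, 0.0849]
tcp_rot: [[-0.0, -1.0, 0.0], [0.0, 0.0, 1.0], [-1.0, 0.0, 0.0]]
force: [0.3, -0.4, -1.1]
opening: 0.62
```

play_rows(rows=[[[0.001, 0, 0, 0, 0, 0, 0.035], [0.002, 0, 0, 0, 0, 0, 0.035], [0.003, 0, 0, 0, 0, 0, 0.035], [0.004, 0, 0, 0, 0, 0, 0.035], [0.005, 0, 0, 0, 0, 0, 0.035], [0.0055, 0, 0, 0, 0, 0, 0.035], [0.0055, 0, 0, 0, 0, 0, 0.035]]])

```text
time_s: 48.1
position: [0.6269, -0.1949, 0.0802]
tcp_rot: [[-0.0, -1.0, 0.0], [0.0, 0.0, 1.0], [-1.0, 0.0, 0.0]]
force: [-1.9, 1.6, 5.6]
opening: 0.621
```

```bash
python3 - <<'E'
from h import *
go()
E
```

```text
t 48.1 pos [0.6269, -0.1949, 0.0802] yaw 89.99 down [-0.0005, 0.0003, -1.0] F [-1.9, 1.6, 5.6] open 54.0 q [-27.0, 42.5, 83.5, 0.0, 54.1, -117.0]
```

play_rows(rows=[[[0, 0, 0, 0, 0, 0, 0.053], [0, 0, 0, 0, 0, 0, 0.06], [0, 0, 0, 0, 0, 0, 0.07], [0, 0, 0, 0, 0, 0, 0.08], [0, 0, 0, 0, 0, 0, 0.085], [0, 0, 0, 0, 0, 0, 0.085], [-0.03, 0, 0, 0, 0, 0, 0.087], [-0.07, 0, 0, 0, 0, 0, 0.087], [-0.11, 0, 0, 0, 0, 0, 0.087], [-0.11, 0, 0, 0, 0, 0, 0.087], [-0.11, 0, 0, 0, 0, 0, 0.087]]])

```text
time_s: 49.2
position: [0.6275, -0.1951, 0.1904]
tcp_rot: [[0.002, -1.0, 0.0], [-0.001, 0.0, 1.0], [-1.0, -0.002, -0.001]]
force: [0.4, 0.0, 0.0]
opening: 0.996
```

```bash
python3 - <<'E'
from h import *
c=cap("side","s24");ct=cap("top","t24")
go((.53,-.3457,.19,31.4))
im=c["pixels"][100:360,130:480,::-1]; cv2.imwrite("pics/s24z.png",cv2.resize(im,None,fx=2.2,fy=2.2,interpolation=cv2.INTER_CUBIC))
E
```

```text
t 49.3 pos [0.6259, -0.1944, 0.1877] yaw 89.98 down [-0.0032, 0.0019, -1.0] F [0.4, 0.4, -1.0] open 86.9 q [-27.0, 34.8, 79.2, 0.0, 66.2, -117.0]
  row [-0.0022, 0.0959, -0.1513] [58.58, 0.0, -0.22] dyaw -58.58
```

View pics/s24z.png

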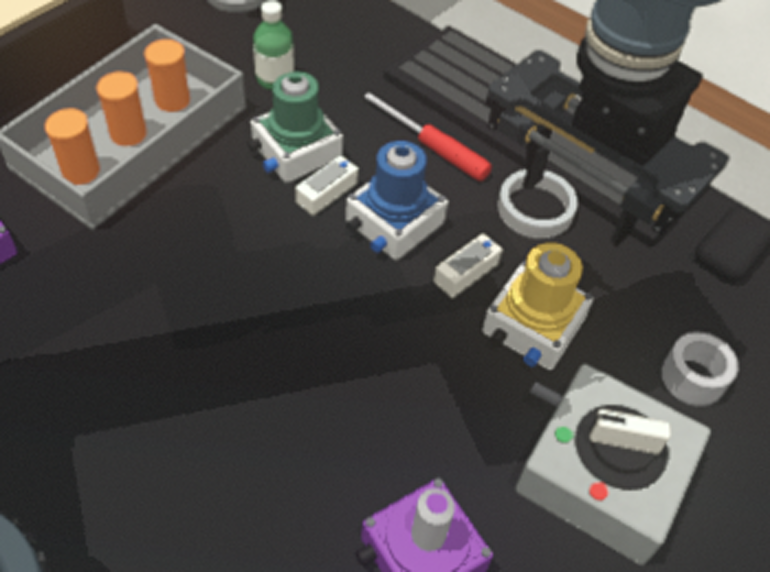

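play_rows(rows=[[[0, 0.096, -0.151, 58.6, 0, 0, 0.087], [0, 0.096, -0.151, 58.6, 0, 0, 0.087], [0, 0.096, -0.151, 58.6, 0, 0, 0.087], [0, 0.096, -0.151, 58.6, 0, 0, 0.07], [0, 0.096, -0.151, 58.6, 0, 0, 0.06], [0, 0.096, -0.151, 58.6, 0, 0, 0.055], [0, 0.096, -0.151, 58.6, 0, 0, 0.055], [0, 0.096, -0.151, 58.6, 0, 0, 0.055], [0, 0.096, -0.151, 58.6, 0, 0, 0.055], [0, 0.096, -0.151, 58.6, 0, 0, 0.055]]])

```text
time_s: 50.3
position: [0.5307, -0.3455, 0.1883]
tcp_rot: [[-0.002, -0.522, 0.853], [0.002, 0.853, 0.522], [-1.0, 0.002, -0.001]]
force: [0.1, -1.0, -0.0]
opening: 0.639
```

```bash
python3 - <<'E'
from h import *
cap("wrist","w25")
go((.53,-.3457,.0835,31.4))
E
```

```text
t 50.35 pos [0.5308, -0.3455, 0.1885] yaw 31.48 down [-0.0014, 0.0012, -1.0] F [-0.5, 0.0, -0.3] open 54.9 q [-43.2, 33.1, 82.7, -0.0, 64.4, -74.6]
  row [0.105, 0.0001, -0.0007] [0.08, -0.03, -0.1] dyaw -0.08
```

View pics/w25.png

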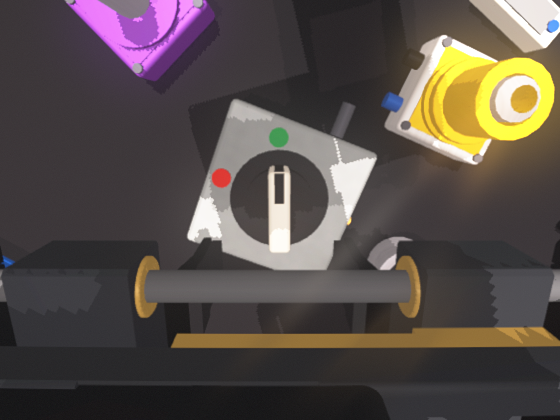

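play_rows(rows=[[[0.03, 0, -0.001, 0, 0, 0, 0.05], [0.06, 0, -0.001, 0, 0, 0, 0.05], [0.085, 0, -0.001, 0, 0, 0, 0.05], [0.104, 0, -0.001, 0, 0, 0, 0.05], [0.104, 0, -0.001, 0, 0, 0, 0.04], [0.104, 0, -0.001, 0, 0, 0, 0.03], [0.104, 0, -0.001, 0, 0, 0, 0.02], [0.104, 0, -0.001, 0, 0, 0, 0.01], [0.104, 0, -0.001, 0, 0, 0, 0.0], [0.104, 0, -0.001, 0, 0, 0, 0.0], [0.104, 0, -0.001, 0, 0, 0, 0.0], [0.104, 0, -0.001, 0, 0, 0, 0.0]]])

```text
time_s: 51.55
position: [0.5323, -0.3459, 0.0865]
tcp_rot: [[0.004, -0.521, 0.854], [-0.0, 0.854, 0.521], [-1.0, -0.002, 0.003]]
force: [3.8, 2.7, 2.2]
opening: 0.181
```

```bash
python3 - <<'E'
from h import *
go((None,None,None,100.3))
E
```

```text
t 51.55 pos [0.5323, -0.3459, 0.0865] yaw 31.39 down [0.0041, -0.0002, -1.0] F [3.8, 2.7, 2.2] open 15.7 q [-43.2, 40.6, 86.9, 0.2, 52.3, -74.7]
  row [0.0, 0.0, 0.0] [-68.91, 0.09, 0.23] dyaw 68.91
```

play_rows(rows=[[[0, 0.001, -0.001, -7, 0, 0, 0], [0, 0.001, -0.001, -14, 0, 0, 0], [0, 0.001, -0.001, -21, 0, 0, 0], [0, 0.001, -0.001, -28, 0, 0, 0], [0, 0.001, -0.001, -35, 0, 0, 0], [0, 0.001, -0.001, -42, 0, 0, 0], [0, 0.001, -0.001, -49, 0, 0, 0], [0, 0.001, -0.001, -56, 0, 0, 0], [0, 0.001, -0.001, -63, 0, 0, 0], [0, 0.001, -0.001, -69, 0, 0, 0], [0, 0.001, -0.001, -69, 0, 0, 0], [0, 0.001, -0.001, -69, 0, 0, 0]]])

```text
time_s: 52.75
position: [0.5324, -0.3452, 0.0865]
tcp_rot: [[0.007, -0.984, -0.179], [0.0, -0.179, 0.984], [-1.0, -0.007, -0.001]]
force: [9.0, 3.2, 0.4]
opening: 0.184
```

play_rows(rows=[[[0, 0, 0, 0, 0, 0, 0.01], [0, 0, 0, 0, 0, 0, 0.03], [0, 0, 0, 0, 0, 0, 0.045], [0, 0, 0, 0, 0, 0, 0.045], [-0.03, 0, 0, 0, 0, 0, 0.045], [-0.06, 0, 0, 0, 0, 0, 0.06], [-0.1, 0, 0, 0, 0, 0, 0.087], [-0.12, 0, 0, 0, 0, 0, 0.087], [-0.12, 0, 0, 0, 0, 0, 0.087], [-0.12, 0, 0, 0, 0, 0, 0.087]]])

```text
time_s: 53.75
position: [0.5282, -0.3461, 0.2051]
tcp_rot: [[-0.001, -0.984, -0.18], [0.0, -0.18, 0.984], [-1.0, 0.001, 0.001]]
force: [-0.3, 0.4, -0.2]
opening: 0.883
```

```bash
python3 - <<'E'
from h import *
c=cap("wrist","w26"); cap("top","t26"); s=cap("side","s26"); go()
cv2.imwrite("pics/s26z.png",cv2.resize(s["pixels"][70:360,110:480,::-1],None,fx=2,fy=2,interpolation=cv2.INTER_CUBIC))
E
```

```text
t 53.9 pos [0.5276, -0.3453, 0.2033] yaw 100.37 down [-0.0034, 0.0031, -1.0] F [-0.5, 0.2, -0.1] open 84.6 q [-43.3, 32.0, 82.2, -0.0, 66.1, -143.7]
```

View pics/w26.png

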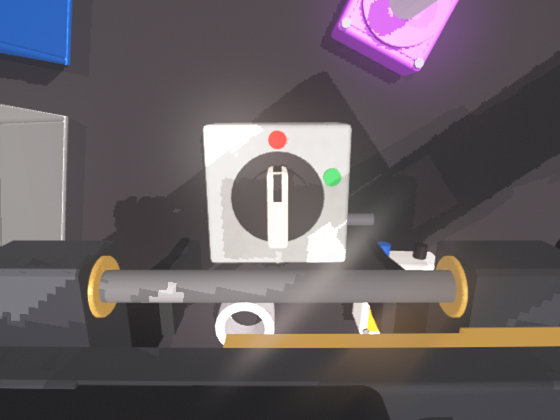

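View pics/t26.png

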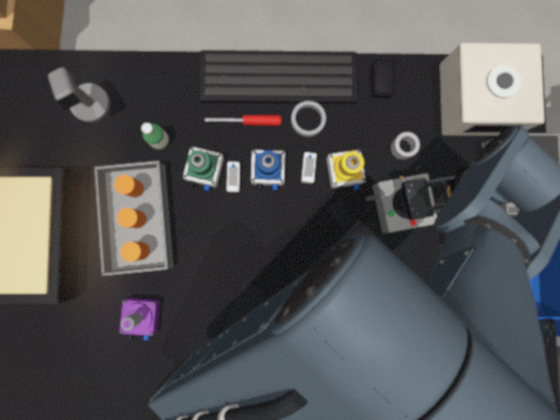

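View pics/s26z.png

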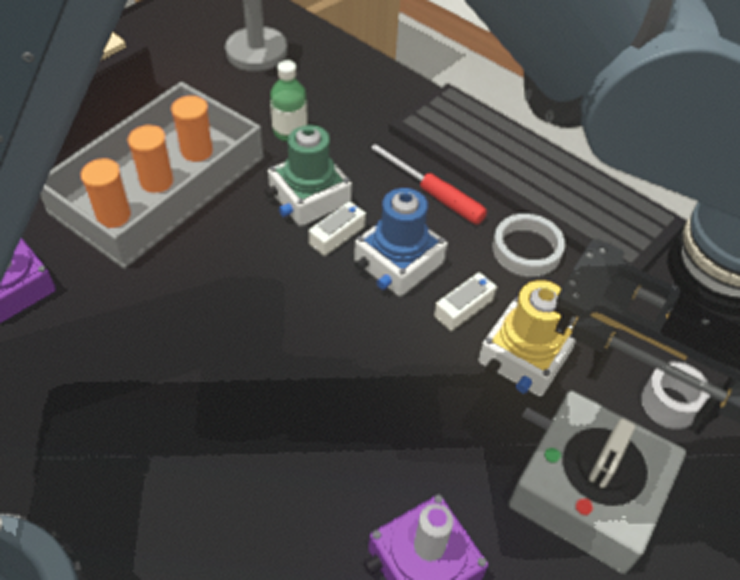

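```bash
python3 - <<'E'
from h import *
print(hand_in())
E
```

```text
the job is handed in; nothing more can be done
None
```

The job is done as asked and handed in at about 54 s of the 210 s. I turned the selector to green and stood the three orange caps in the grey crate. I then lowered the blue, green and yellow sleeves onto their own drives and turned the selector back to red.

**Seating:** each sleeve touched down with 5–6 N at exactly 50 mm above the height where I had gripped it on the bench, which is the seat height.

**Last pictures:**
- All three shaft tips show above their sleeves.
- The caps are in the crate and the selector pointer is at red.
- The valve blocks, purple drives and other bystanders look unmoved, judged by eye only.
- The gripper is clear of everything.

**Disagreement:** the side and top cameras differed by about 3 mm in x, and the wrist camera showed about a 1.5–2 mm offset. I aligned each sleeve to its shaft by comparing the two in the same picture, and none of the three touched its shaft on the way down.

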